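Hang a floor sample on the display rail with an S-hook

TASK

Take the large S-hook off the spare-hook stand, thread its free lower end from behind through the hole in the steel hang tab of the floor sample that stands in the slanted rack, draw the sample out by the hook alone and hang it by the hook on the display rail. The tab swivels, so feel for the hole gently; never press hard on the sample or touch it with the gripper, and leave the other samples and hooks as they are.

Things in the scene. Friction and masses are not known exactly. Their poses are not given: they have to be found in the camera images.
- s_hook_center (a point): Large S-hook of bare round steel bar 8 mm thick, 128 mm tall, 0.08 kg, hung on the stand's bar. Point: its middle, half-way along the straight slanting shank. z up; S lies in the x-z plane. Bends: bar-centre radius 16, centres 44 above and 44 below this point. Upper mouth opens to +x, lower mouth to -x; shank runs from (x -16, z 44) to (x 16, z -44) mm; same shape upside down.
- s_hook_tip (a point): End of the S-hook's lower, free end (centre of its 4 mm round nose), 17 mm to -x and 47 mm below the S-hook's middle. The end points up and to -x, 30 degrees off the hook's own z; its last 6 mm is straight, the rest follows the bend. Same axes as the S-hook's middle.
- s_hook_bend (a point): Bar centre near the bottom of the S-hook's lower bend, where a hung sample's tab sits: 5.5 mm to -x and 59 mm below the S-hook's middle.
- s_hook_crown (a point): Bar centre at the top of the S-hook's upper bend, 60 mm above its middle; the bend is 24 mm wide inside, its mouth 24 mm. Hung on a 12 mm bar, this point is 10 mm above the bar's axis.
- hook_stand: Spare-hook stand, fixed: a level 12 mm steel bar along its y, axis 150 mm above the bench, between two posts at y = +-150 mm. Origin on the bench under the bar's middle. The large S-hook hangs among two small ones 80 mm apart.
- small_hook_a: Small S-hook, 55 mm tall, 4 mm bar, hung on the stand; to be left. Origin at its middle.
- small_hook_b: Another small S-hook, as the first; to be left.
- sample: Floor sample with the steel hang tab, the only one in the rack that has a tab: stiff vinyl board 95 wide, 125 long, 5 mm thick, about 0.13 kg. Origin at the middle of its lower edge; z up along the board, y along its width, -x out of its front (upper) face. In the rack it leans 40 degrees back, away from the robot, bottom edge loose in the slot, upper 45 mm free behind.
- tab_rivet (a point): Rivet of the hang tab on the sample's back, 119 mm above its lower edge, 4 mm behind mid-board (axes as sample). Tab 3 mm thick, 42 wide, reaching 31 mm above the rivet; 12 mm hole 20 mm from the rivet. It swivels stiffly in the board's plane, left turned up to 0.6 rad either way, NOT measured: the hole is up to 11 mm aside. Pushed from behind, the tab gives some 9 mm (board rocks in its slot), then holds firm.
- other_sample_a: Like sample, no tab, 135 mm long, in the same rack; to be left. Origin at the middle of its lower edge.
- other_sample_b: Like sample, no tab, 135 mm long, in the same rack; to be left. Origin at the middle of its lower edge.
- sample_rack: Plywood rack, fixed, 360 mm wide along its y, front to -x: one long slot, 6.5 mm wide and 30 mm deep, leaning 40 degrees back (top towards +x); behind it a back board reaches 80 mm up the samples. Origin on the bench below the slot's bottom, which is 30 mm up.
- rail_mid (a point): Display rail, fixed: level 12 mm steel tube along y, axis 280 mm above the bench, between posts at y = +-260 mm. Point: middle of its axis; x across it, away from the robot.
- hung_sample_center (a point): Grey sample already hanging on the rail from its own S-hook (95 x 125 mm board, swings): the board's middle, 189 mm below the rail, on the rail's +y half, 120 to 180 mm from its middle. To be left.
Mind the look-alikes: they are no part of the job. Of the things shaped like the part that bears s_hook_center, the bare steel one is meant. Leave any red look-alike of the sample alone.

How it is judged:
By the outcome, as a careful person would: the job done as asked, in the order asked, and still so for the second after the job is handed in, with the robot touching nothing.
It also fails if it takes over 67 s, if anything falls off the work surface, if the arm or the gripper's body presses on something with over 40 N, if the wrist force passes 120 N, or if a joint passes its speed limit or range.

ROBOT

A 6-joint arm with a two-finger parallel gripper is mounted at the origin on the work surface. World frame = base frame: x ahead of the robot, y to its left, z up, the work surface at z = 0. Lengths are in m, angles in rad, forces in N, time in s.
With the tool pointing down it reaches from about 0.325 to 0.925 m from the base axis. Payload 3.1 kg.
Tool frame: the origin (TCP) lies midway between the tips of the shut fingers; the grasp point (between the pads) lies 19 mm behind it; z points along the fingers, y is the direction in which the jaws open and shut (so a half turn about z gives the same grasp; the last joint's range is limited). The gripper opens to 85 mm and grips with 20 to 120 N. Pads are 22 mm wide; open, the fingers measure 114 mm over their backs; the gripper's body (76 mm by 85 mm) begins 54 mm behind the grasp point. The pads swing forward as they close: fully open they stand 13 mm farther back than shut.
Start: joints at [-1.218, 0.217, 1.613, -0, 1.311, -0.112], TCP at [0.28, -0.559, 0.231] pointing down, gripper open.
Joint ranges: [-2.75, 2.75], [-0.78, 2.1], [0.31, 2.55], [-1.13, 4.27], [0.13, 2.63], [-2.58, 2.58]. Speed limits (rad/s): [2.79, 2.79, 3.14, 3.14, 3.14, 3.14].

INTERFACE

Orientations are given as a 3x3 rotation matrix whose columns are the frame's x, y, z axes.
In Python, from plant import env gives the robot as it stands. The module is installed in compiled form; this text tells all that it offers.
- The arm moves only by the tool carry_out, never from a script. Its argument "increments" is text: rows parted by semicolons, each of 6 numbers parted by spaces: the shift along the tool's x, y, z in cm, then the turn, a rotation vector about the tool's x, y, z in rad. In form: x y z wx wy wz; .... A call has 1 to 8 rows; each row shifts and turns the commanded pose from where the row before left it, along the tool's axes as they then stand; what a row does not reach is not made up. A row lasts 1/10 s, in which the tool goes at most 50 mm and 8.59 degrees, less where a joint would pass 70% of its speed; a pose out of reach is approached as far as the arm can. A call with a gripper value outside its range is refused whole. "hand" is the closure, from 0 (fully open) to 1 (shut), set as the call begins (left out, the last holds). The fingers move at their own pace and stop on an object; "squeeze" is the grip in N (left out, the last holds). Time passes only in rows, so rows that do not move let the fingers close. It gives the time, the measured TCP pose, the force and the opening at its end, in the units of the state.
- env.observe(): the state, without advancing time (a new reading comes with each control period).
- env.snapshot(name): name is "scene" or "top" or "wrist"; returns (picture, depth): 420x560x3 uint8, red, green, blue; 420x560 float32, m along the optical axis (not along the pixel's ray), 0 where there is no reading.
- env.get_calibration(name): a dict with "intrinsics" (3x3 intrinsics, pixels), "R" (3x3) and "t" (3): a world point X has camera coordinates R X + t. Camera axes: x right, y down, z forward; pixel columns grow to the right and rows downward; lengths in m; the calibration is good to about 2 mm. A picture is of the moment at which its call begins: read the wrist's pose just before it. get_calibration takes no time and is no camera call; for the wrist camera it gives the pose at the moment of the call.
- env.close_job(): hands the job in, once; it reports no verdict.
The state is a dict: "t": time; "q": joint angles; "qd": joint speeds; "joint_efforts": joint torques, N m; "tcp_pos": TCP position; "ee_rot": TCP orientation; "force": force on the tool from outside, world axes, zero at the start; "ft_torque": the same for the moment, N m; "width": opening from 0.0 (shut) to 1.0 (fully open).
Only numpy, scipy, OpenCV 4.12 (cv2) and the standard library are available. Lean on these libraries where they do the work, as an engineer would, in place of code of your own. Each camera call takes 0.05 s, during which the arm holds its last target.

## Working session

There is one attempt and no reset: what is moved stays moved. The work goes in short steps, Python scripts to look and compute and a tool call to move; the robot and the scene stay as the last step left them, time stands still between calls to the robot, and variables do not carry over. Pictures are saved under pics/ and viewed, and the job is handed in when it is done.

Besides the shell and the picture viewer there is one more tool, called after ">>>" as name(argument=value, ...) on one line, values as JSON. carry_out: Moves the arm, as the interface text tells. Its arguments: {"type":"object","properties":{"increments":{"type":"string"},"hand":{"type":"number"},"squeeze":{"type":"number"}},"required":["increments"]}

```bash
mkdir -p pics; ls
python3 - <<'E'
from plant import env
import cv2, numpy as np
print(env.observe())
for n in ["scene","top","wrist"]:
    p,d=env.snapshot(n); cv2.imwrite(f"pics/{n}0.png",cv2.resize(p[:,:,::-1],(800,600),interpolation=cv2.INTER_CUBIC)); np.savez(f"{n}0.npz",p=p,d=d,**env.get_calibration(n)); print(n,env.get_calibration(n))
E
```

```text
pics
{'t': 0.0, 'q': array([-1.21820212e+00,  2.17786575e-01,  1.61494848e+00, -5.12701911e-06,
        1.31130319e+00, -1.12213666e-01]), 'qd': array([ 1.01847200e-03,  5.04284433e-04,  9.84543618e-05, -6.78828606e-04,
        6.16259528e-04,  2.47056066e-05]), 'joint_efforts': array([ 7.44488225e-04, -3.96836257e+01, -3.03854048e+01, -7.41432814e-05,
        9.79452365e-03,  1.33435782e-05]), 'tcp_pos': array([ 0.27988038, -0.55790592,  0.22994068]), 'ee_rot': array([[ 8.93907226e-01,  4.48251213e-01, -8.49194787e-04],
       [ 4.48251937e-01, -8.93904324e-01,  2.29342588e-03],
       [ 2.68932042e-04, -2.43076318e-03, -9.99997010e-01]]), 'force': array([-0.25341464, -0.57756395,  0.03199775]), 'ft_torque': array([-0.0057464 , -0.01667437,  0.01299522]), 'width': 1.0046044335288986}
scene {'intrinsics': array([[497.00487027,   0.        , 284.31777707],
       [  0.        , 497.00487027, 218.71509316],
       [  0.        ,   0.        ,   1.        ]]), 'R': array([[ 0.02182866,  0.99966436, -0.01395302],
       [ 0.66550211, -0.02494405, -0.74597904],
       [-0.7460767 ,  0.00699796, -0.66582324]]), 't': array([-0.06343721, -0.29860524,  1.73543772])}
top {'intrinsics': array([[509.30886474,   0.        , 277.17004686],
       [  0.        , 509.30886474, 215.37716883],
       [  0.        ,   0.        ,   1.        ]]), 'R': array([[-0.10130014, -0.99483224, -0.00686279],
       [-0.96894801,  0.10022377, -0.22604194],
       [ 0.22556162, -0.0162484 , -0.9740934 ]]), 't': array([0.11913915, 0.64283265, 1.47424275])}
wrist {'intrinsics': array([[301.85671717,   0.        , 278.50204076],
       [  0.        , 301.85671717, 210.4134758 ],
       [  0.        ,   0.        ,   1.        ]]), 'R': array([[ 0.44743701, -0.89431313, -0.00203794],
       [-0.84574215, -0.42387488,  0.32411464],
       [-0.2907238 , -0.14329731, -0.94601562]]), 't': array([-0.6232999 , -0.0416348 ,  0.38177073])}
```

View pics/scene0.png

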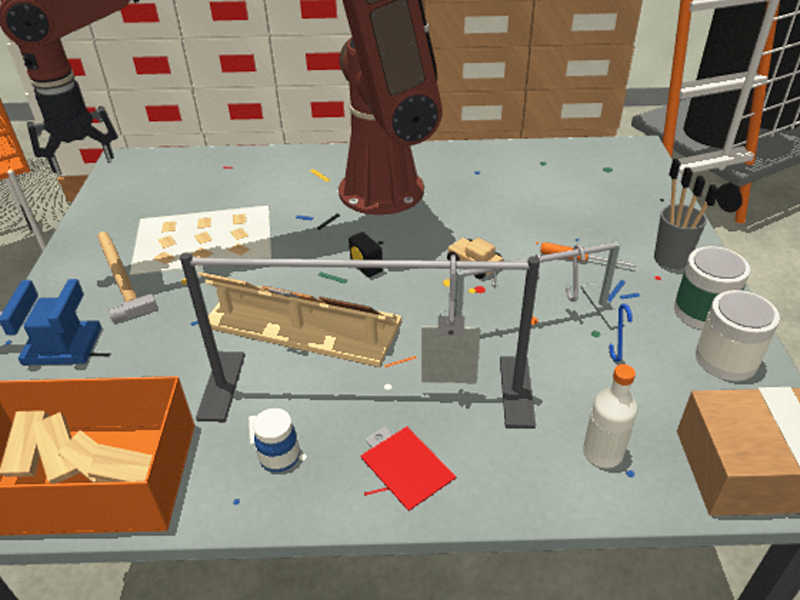

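View pics/top0.png

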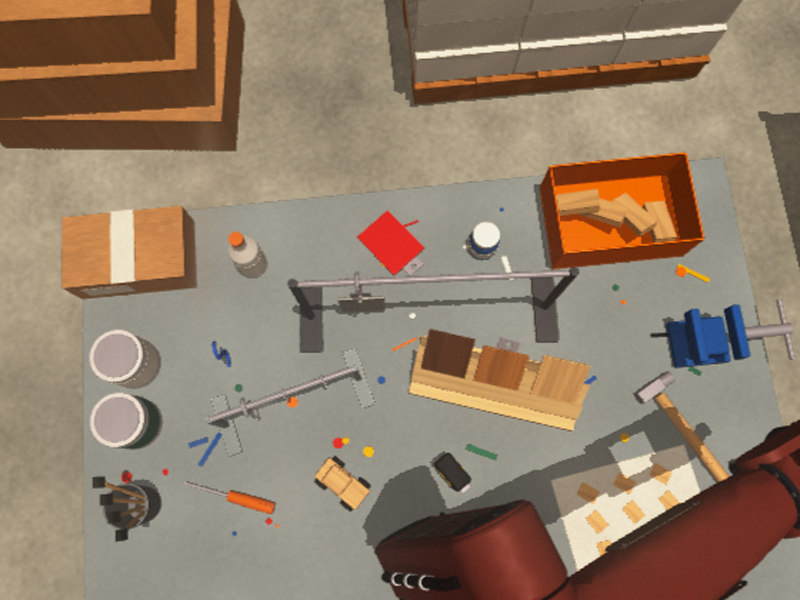

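View pics/wrist0.png

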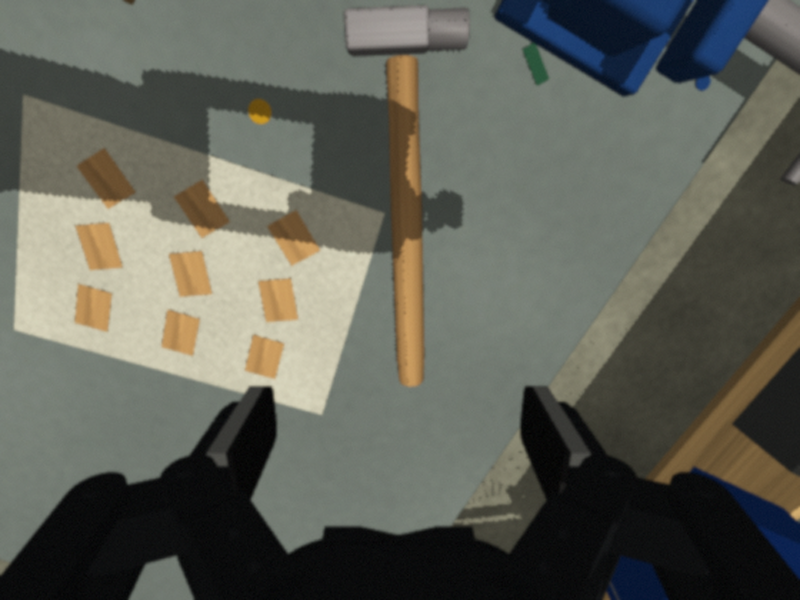

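The scene view shows the rail in the middle (190–535, 262) with the grey hung sample at (450,350). The rack is at (300,320), seen from behind, and the stand at (590,270). There is a blue S-hook on the bench at (620,335) and a red tabbed look-alike at (408,468). In the top view the tab sits on the middle sample in the rack, at (508,345).

```bash
cat > h.py <<'E'
import numpy as np, cv2
from plant import env
def load(f): return dict(np.load(f))
def grab(n,f):
    c=env.get_calibration(n); p,d=env.snapshot(n); np.savez(f,p=p,d=d,**c); return dict(p=p,d=d,**c)
def world(s,u,v,z=None):
    z=s['d'][int(round(v)),int(round(u))] if z is None else z
    K=s['intrinsics']; c=np.array([(u-K[0,2])/K[0,0]*z,(v-K[1,2])/K[1,1]*z,z])
    return s['R'].T@(c-s['t'])
def proj(s,X):
    c=np.atleast_2d(X)@s['R'].T+s['t']; K=s['intrinsics']
    return np.c_[c[:,0]/c[:,2]*K[0,0]+K[0,2],c[:,1]/c[:,2]*K[1,1]+K[1,2]]
def ray(s,u,v):
    K=s['intrinsics']; d=s['R'].T@np.array([(u-K[0,2])/K[0,0],(v-K[1,2])/K[1,1],1]); return -s['R'].T@s['t'],d
def crop(s,u0,v0,w,h,f,name):
    im=cv2.resize(s['p'][v0:v0+h,u0:u0+w,::-1],(w*f,h*f),interpolation=cv2.INTER_CUBIC)
    for u in range((u0//10+1)*10,u0+w,10): cv2.putText(im,str(u),((u-u0)*f,8),0,.3,(0,0,255)); cv2.line(im,((u-u0)*f,10),((u-u0)*f,14),(0,0,255))
    for v in range((v0//10+1)*10,v0+h,10): cv2.putText(im,str(v),(0,(v-v0)*f),0,.3,(0,0,255))
    cv2.imwrite(name,im)
E
python3 - <<'E'
from h import *
s=load('scene0.npz');t=load('top0.npz')
crop(t,140,235,130,90,6,'pics/c_top_stand.png')
crop(t,280,225,140,80,5,'pics/c_top_rack.png')
crop(s,360,160,110,110,5,'pics/c_sc_stand.png')
crop(s,130,180,160,80,5,'pics/c_sc_rack.png')
E
```

```text
(no output)
```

View pics/c_top_stand.png

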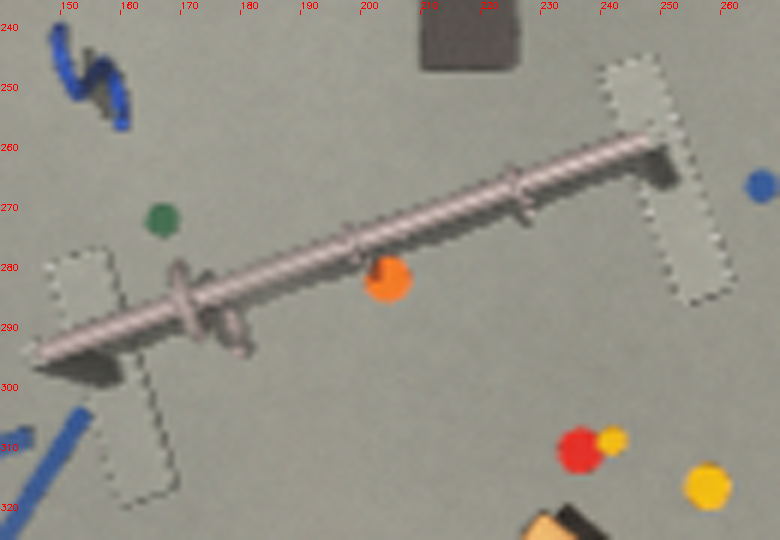

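View pics/c_top_rack.png

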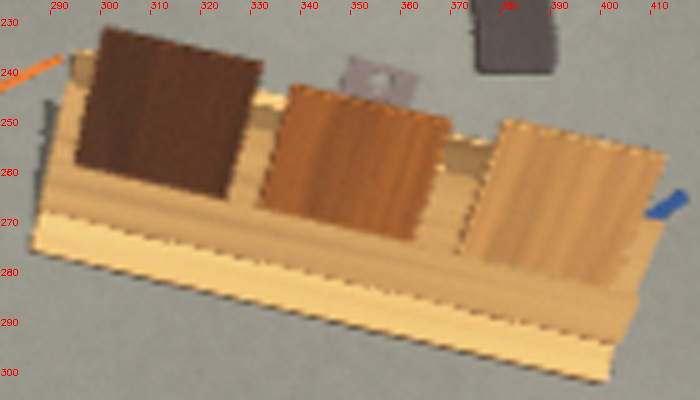

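View pics/c_sc_stand.png

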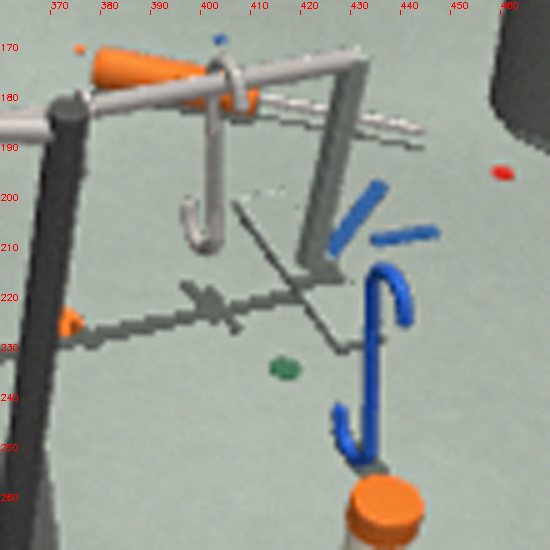

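View pics/c_sc_rack.png

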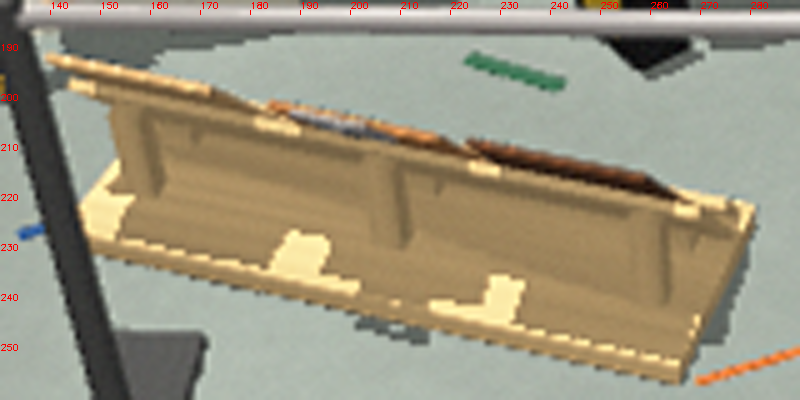

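Run:
```python
from h import *
np.set_printoptions(precision=4,suppress=True)
s=load('scene0.npz');t=load('top0.npz')
def atz(c,u,v,z):
    o,d=ray(c,u,v); return o+d*(z-o[2])/d[2]
print('bar top', [atz(t,u,v,.15) for u,v in [(147,293.5),(247,258.8),(200,275.3)]])
for u,v in [(147,293.5),(247,258.8),(200,275.3),(168,280),(170,283),(172,291),(176,283),(178,289),(180,293)]: print('top',u,v,world(t,u,v))
for u,v in [(402,176),(405,172),(408,179),(401,190),(401,200),(401,207),(397,205),(396,201),(400,209)]: print('sc',u,v,world(s,u,v))
# rail
print('rail',[atz(t,u,v,.28) for u,v in [(207,199),(402,190.5)]], [world(t,u,v) for u,v in [(215,198),(300,194.7),(390,191.3)]])
# tab
for u,v in [(355,239),(352,236),(348,240),(362,245),(350,243),(345,242),(335,245),(365,250),(340,260),(355,262),(337,243),(368,249)]: print('tab/sample',u,v,world(t,u,v))
```

```text
bar top [array([0.4486, 0.4384, 0.15  ]), array([0.5172, 0.1519, 0.15  ]), array([0.4842, 0.2876, 0.15  ])]
top 147 293.5 [0.4484 0.4379 0.1521]
top 247 258.8 [0.5169 0.1518 0.1525]
top 200 275.3 [0.4833 0.2866 0.1572]
top 168 280 [0.4984 0.4086 0.0037]
top 170 283 [0.4696 0.3699 0.1645]
top 172 291 [0.4489 0.3694 0.1457]
top 176 283 [0.4689 0.3551 0.1553]
top 178 289 [0.4633 0.3715 0.0452]
top 180 293 [0.4501 0.3649 0.0519]
sc 402 176 [0.4708 0.3593 0.1556]
sc 405 172 [0.4621 0.3679 0.1617]
sc 408 179 [0.4829 0.3724 0.1546]
sc 401 190 [0.4614 0.3662 0.1018]
sc 401 200 [ 0.3793  0.3972 -0.0016]
sc 401 207 [0.4138 0.39   0.001 ]
sc 397 205 [0.4574 0.3639 0.0461]
sc 396 201 [0.4526 0.3607 0.0565]
sc 400 209 [0.472  0.3696 0.044 ]
rail [array([0.6673, 0.2366, 0.28  ]), array([ 0.6372, -0.2796,  0.28  ])] [array([0.6678, 0.2153, 0.2803]), array([ 0.6518, -0.0091,  0.2869]), array([ 0.6364, -0.2458,  0.2875])]
tab/sample 355 239 [ 0.5441 -0.1614  0.1398]
tab/sample 352 236 [ 0.5783 -0.1768 -0.0017]
tab/sample 348 240 [ 0.5676 -0.1632 -0.0061]
tab/sample 362 245 [ 0.527  -0.1816  0.125 ]
tab/sample 350 243 [ 0.5365 -0.148   0.1239]
tab/sample 345 242 [ 0.5617 -0.1525 -0.0029]
tab/sample 335 245 [ 0.5534 -0.1183  0.0098]
tab/sample 365 250 [ 0.512  -0.1886  0.1225]
tab/sample 340 260 [ 0.4971 -0.1197  0.0715]
tab/sample 355 262 [ 0.4855 -0.1619  0.0804]
tab/sample 337 243 [ 0.5605 -0.1265  0.0006]
tab/sample 368 249 [ 0.5132 -0.1967  0.1275]
```

Run:
```python
from h import *
np.set_printoptions(precision=4,suppress=True)
o=env.observe(); w=env.get_calibration('wrist'); t=load('top0.npz')
R=o['ee_rot'];p=o['tcp_pos']
print('cam in tool', R.T@(-w['R'].T@w['t']-p)); print('cam axes in tool (cols x,y,z)\n', R.T@w['R'].T)
def atz(c,u,v,z):
    o,d=ray(c,u,v); return o+d*(z-o[2])/d[2]
# rack front bottom edge
print('rack front', atz(t,287,275.5,0.0), atz(t,400.5,301.5,0.0))
for a in [(290,269),(300,271.5),(400,293),(380,289),(330,277),(350,282)]: print(a,world(t,*a))
print('hole', atz(t,355.3,239,.134), 'L/R tab edges', atz(t,349,236.5,.14))
# sample top edge corners
print('board top', atz(t,337.8,242.3,.125),atz(t,369,249,.125))
print('other', atz(t,301,231,.133),atz(t,331.5,238,.133),'|',atz(t,380,249,.133),atz(t,411.5,256,.133))
```

```text
cam in tool [ 0.0837 -0.0005 -0.1431]
cam axes in tool (cols x,y,z)
 [[-0.0009 -0.9459 -0.3243]
 [ 1.     -0.0008 -0.0004]
 [ 0.0001 -0.3243  0.946 ]]
rack front [0.4751 0.0407 0.    ] [ 0.3604 -0.2968  0.    ]
(290, 269) [0.4926 0.0297 0.0137]
(300, 271.5) [ 0.4819 -0.0002  0.0123]
(400, 293) [ 0.3854 -0.2959  0.0142]
(380, 289) [ 0.4034 -0.2366  0.0168]
(330, 277) [ 0.4551 -0.0895  0.0173]
(350, 282) [ 0.4343 -0.1493  0.0112]
hole [ 0.545  -0.1632  0.134 ] L/R tab edges [ 0.553  -0.1452  0.14  ]
board top [ 0.542 -0.113  0.125] [ 0.5133 -0.2001  0.125 ]
other [ 0.5846 -0.0101  0.133 ] [ 0.5551 -0.0955  0.133 ] | [ 0.5089 -0.2299  0.133 ] [ 0.4796 -0.3165  0.133 ]
```

```bash
cat >> h.py <<'E'
from scipy.spatial.transform import Rotation as Ro
import json,os
def rot_tool(yaw,pitch):
    # x up, z heading at yaw, pitched down by pitch (rad)
    f=np.array([np.cos(yaw),np.sin(yaw),0]); u=np.array([0,0,1.])
    z=f*np.cos(pitch)-u*np.sin(pitch); x=f*np.sin(pitch)+u*np.cos(pitch)
    return np.c_[x,np.cross(z,x),z]
def log():
    o=env.observe()
    with open('log.jsonl','a') as f: f.write(json.dumps({k:np.asarray(v).tolist() for k,v in o.items()})+'\n')
    return o
def plan(p1,R1,n,p0=None,R0=None,dec=2):
    if p0 is None:
        o=env.observe(); p0,R0=o['tcp_pos'],o['ee_rot']
    rv=Ro.from_matrix(R0.T@R1).as_rotvec(); out=[]; R=R0.copy(); p=np.array(p0,float)
    for i in range(n):
        d=R.T@((p1-p)/(n-i))*100; w=Ro.from_matrix(R.T@R1).as_rotvec()/(n-i)
        d=np.round(d,dec); w=np.round(w,dec+0)
        out.append(' '.join('%g'%x for x in [*d,*w])); p=p+R@d/100; R=R@Ro.from_rotvec(w).as_matrix()
    print('; '.join(out)); print('mm/row %.1f  rad/row %.3f  end err mm'%(np.linalg.norm(p1-p0)/n*1000,np.linalg.norm(rv)/n),(p1-p)*1000)
E
python3 - <<'E'
from h import *
log()
plan(np.array([.42,-.30,.30]),rot_tool(-.32,np.radians(60)),8)
E
```

```text
3.01 -2.1 -0.87 -0.03 0.06 0.1; 2.84 -2.37 -0.76 -0.03 0.06 0.1; 2.63 -2.62 -0.67 -0.02 0.06 0.09; 2.42 -2.84 -0.57 -0.02 0.06 0.1; 2.16 -3.05 -0.49 -0.03 0.06 0.09; 1.9 -3.22 -0.47 -0.02 0.06 0.1; 1.6 -3.39 -0.43 -0.03 0.07 0.09; 1.32 -3.51 -0.43 -0.02 0.07 0.1
mm/row 37.7  rad/row 0.117  end err mm [ 0.00265591  0.00968188 -0.0422474 ]
```

>>> carry_out(increments="3.0 -2.1 -0.9 -0.03 0.06 0.1; 2.8 -2.4 -0.8 -0.03 0.06 0.1; 2.6 -2.6 -0.7 -0.02 0.06 0.09; 2.4 -2.8 -0.6 -0.02 0.06 0.1; 2.2 -3.0 -0.5 -0.03 0.06 0.09; 1.9 -3.2 -0.5 -0.02 0.06 0.1; 1.6 -3.4 -0.4 -0.03 0.07 0.09; 1.3 -3.5 -0.4 -0.02 0.07 0.1")

```text
t: 0.95
tcp_pos: [0.4197, -0.3005, 0.302]
ee_rot: [[0.816, -0.319, 0.482], [-0.277, -0.948, -0.159], [0.508, -0.003, -0.862]]
force: [0.5, 0.5, -0.1]
width: 1.0
```

```bash
cat >> h.py <<'E'
def Rz(a): return Ro.from_euler('z',a).as_matrix()
def Ry(a): return Ro.from_euler('y',a).as_matrix()
def fk(q,P):
    a1,h,L1,e,L2,d6=P
    R=Rz(q[0]); p=R@np.array([a1,0,h]); R=R@Ry(q[1]); p=p+R@np.array([0,0,L1]); R=R@Ry(q[2])
    p=p+R@np.array([-e,0,L2]); R=R@Rz(q[3])@Ry(q[4]); p=p+R@np.array([0,0,d6]); R=R@Rz(q[5])@Rz(OFF); return p,R
OFF=0.0
E
python3 - <<'E'
from h import *; import h
np.set_printoptions(precision=4,suppress=True)
log()
L=[json.loads(l) for l in open('log.jsonl')]
for l in L:
    p,R=fk(np.array(l['q']),[0,.3,.3,0,.3,.2]); print(np.array(l['q'])); print(R.T@np.array(l['ee_rot']))
E
```

```text
[-1.2182  0.2176  1.6146 -0.      1.3113 -0.1122]
[[ 0. -1. -0.]
 [ 1.  0.  0.]
 [-0. -0.  1.]]
[-0.9351 -0.3978  2.1278  0.3575  0.9935  0.8287]
[[ 0. -1.  0.]
 [ 1.  0.  0.]
 [-0.  0.  1.]]
```

```bash
sed -i 's/^OFF=0.0/OFF=np.pi\/2/' h.py
python3 - <<'E'
from h import *
from scipy.optimize import least_squares
np.set_printoptions(precision=4,suppress=True)
L=[json.loads(l) for l in open('log.jsonl')]
r=lambda P:np.concatenate([fk(np.array(l['q']),P)[0]-l['tcp_pos'] for l in L]+[[P[0]*.01,P[3]*.01]])
s=least_squares(r,[0,.3,.35,0,.35,.2]); print(s.x,s.fun*1000)
g=grab('wrist','w1.npz'); cv2.imwrite('pics/w1.png',cv2.resize(g['p'][:,:,::-1],(800,600)))
E
```

```text
[ 0.2034  0.2783  0.6026 -0.0161  0.3023  0.543 ] [-65.6938 -24.1793  -0.2022  -0.0647  -0.016    0.2022   2.0345  -0.1606]
```

View pics/w1.png

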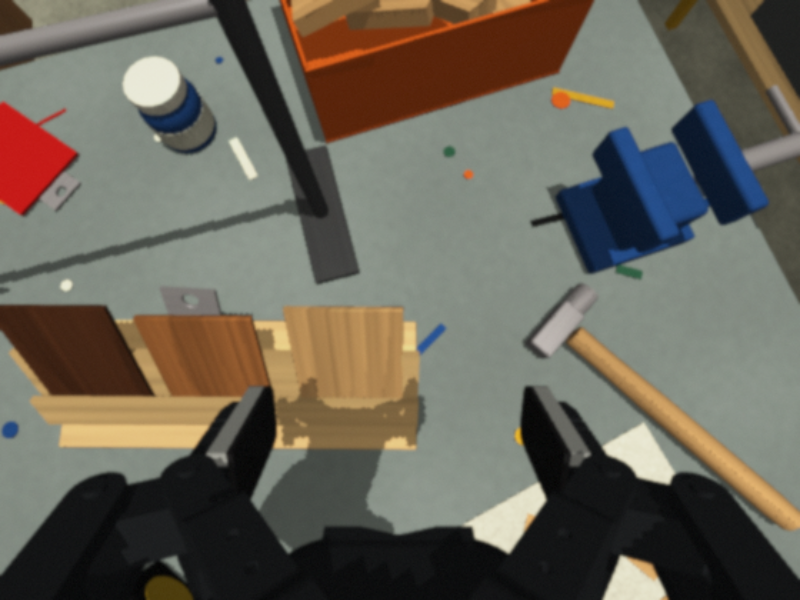

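The wrist view shows the tab on the middle sample, with its hole at (190,299), and the red look-alike lying at (40,160). Next I'll move closer to the hole.

```bash
cat >> h.py <<'E'
def fk(q,P):
    a1,sy,h,L1,e,L2,d6=P
    R=Rz(q[0]); p=R@np.array([a1,sy,h]); R=R@Ry(q[1]); p=p+R@np.array([0,0,L1]); R=R@Ry(q[2])
    p=p+R@np.array([-e,0,L2]); R=R@Rz(q[3])@Ry(q[4]); p=p+R@np.array([0,0,d6]); R=R@Rz(q[5])@Rz(OFF); return p,R
from scipy.optimize import least_squares
def fit(free=(0,1,2,3,4,5,6)):
    L=[json.loads(l) for l in open('log.jsonl')]
    r=lambda P:np.concatenate([fk(np.array(l['q']),P)[0]-l['tcp_pos'] for l in L]+[[(P[0])*.01,P[4]*.01]])
    s=least_squares(r,[0,.07,.3,.35,0,.35,.2]); return s.x,s.fun*1000
def lims():
    return np.array([-2.75,-.78,.31,-1.13,.13,-2.58]),np.array([2.75,2.1,2.55,4.27,2.63,2.58])
def ik(p,R,P,q0):
    lo,hi=lims()
    f=lambda q:np.concatenate([(fk(q,P)[0]-p)*5,(Ro.from_matrix(fk(q,P)[1].T@R)).as_rotvec()])
    s=least_squares(f,np.clip(q0,lo+1e-3,hi-1e-3),bounds=(lo,hi)); return s.x,np.abs(s.fun).max()
E
python3 - <<'E'
from h import *
np.set_printoptions(precision=4,suppress=True)
print(fit())
g=load('w1.npz')
crop(g,95,190,90,45,8,'pics/c1.png')
o,d=ray(g,133,209.3); print(o+d*(.134-o[2])/d[2], [world(g,u,209) for u in (127,140,118,148)])
plan(np.array([.44,-.20,.22]),rot_tool(-.32,np.radians(45)),5)
E
```

```text
(array([ 0.0047,  0.07  ,  0.2411,  0.4437, -0.0004,  0.5389,  0.3045]), array([ 0.0013,  0.0004, -0.0047, -0.0015, -0.0003,  0.0047,  0.0471,
       -0.0037]))
[ 0.5383 -0.1656  0.134 ] [array([ 0.54  , -0.1602,  0.1362]), array([ 0.5351, -0.1744,  0.137 ]), array([ 0.5423, -0.1517,  0.1388]), array([ 0.5323, -0.1828,  0.1366])]
-1.04 -1.91 1.3 -0 0.05 -0; -1.1 -1.91 1.25 -0 0.05 -0; -1.16 -1.91 1.19 -0 0.05 -0; -1.22 -1.91 1.13 -0 0.05 -0; -1.27 -1.91 1.06 -0.01 0.05 -0.01
mm/row 25.3  rad/row 0.050  end err mm [ 0.029  -0.0426  0.0162]
```

View pics/c1.png

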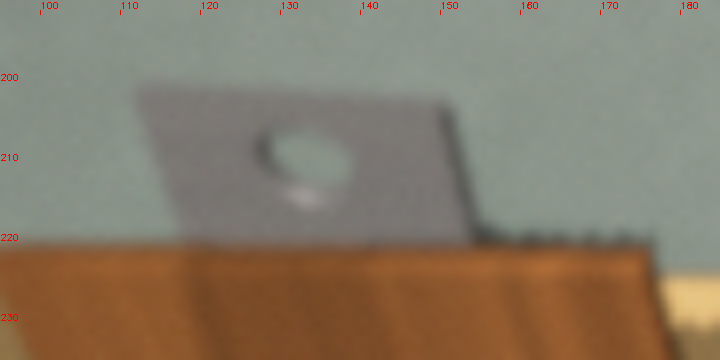

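Run:
```python
from h import *
np.set_printoptions(precision=3,suppress=True)
P,_=fit(); q0=env.observe()['q']
def chk(nm,hc,yaw,pit,back=.0):
    R=rot_tool(yaw,np.radians(pit)); p=np.array(hc)+R[:,2]*(.019-back)
    best=None
    for s in range(12):
        rng=np.random.default_rng(s); lo,hi=lims(); qs=q0 if s==0 else lo+(hi-lo)*rng.random(6)
        q,e=ik(p,R,P,qs)
        if e<1e-3 and (best is None or np.abs(q-q0).max()<np.abs(best-q0).max()): best=q
    print(nm,pit,best)
for pit in (60,50,45,40,30,20):
    chk('stand',[.465,.366,.10],.235,pit)
    chk('stand-back',[.465,.366,.10],.235,pit,.08)
for pit in (50,40,30,20,10): chk('thread',[.54,-.165,.19],-.32,pit)
for pit in (60,50,40,30,20): chk('rail',[.64,-.08,.24],-.058,pit)
for pit in (60,50,40,30,20): chk('railback',[.58,-.08,.27],-.058,pit)
```

```text
stand 60 [ 0.645  0.079  2.165 -0.471  0.455  2.359]
stand-back 60 [ 0.682 -0.105  2.191 -0.386  0.611  2.286]
stand 50 None
stand-back 50 None
stand 45 None
stand-back 45 None
stand 40 None
stand-back 40 None
stand 30 [ 0.757  0.129  2.392  4.076  0.567 -2.142]
stand-back 30 None
stand 20 [ 0.786  0.229  2.422  3.876  0.825 -1.913]
stand-back 20 [ 0.917  0.046  2.545  4.071  0.832 -2.033]
thread 50 [-0.47  -0.226  2.31   0.264  0.377  1.209]
thread 40 [-0.485 -0.265  2.416  0.797  0.177  0.675]
thread 30 [-0.501 -0.264  2.509  2.308  0.212 -0.84 ]
thread 20 None
thread 10 None
rail 60 [-0.283 -0.019  1.964  0.176  0.691  1.239]
rail 50 [-0.303 -0.086  2.085  0.342  0.483  1.076]
rail 40 [-0.323 -0.128  2.197  0.758  0.296  0.662]
rail 30 [-0.342 -0.139  2.294  1.742  0.249 -0.322]
rail 20 [-0.358 -0.108  2.372  2.412  0.43  -0.994]
railback 60 [-0.321 -0.185  2.056  0.188  0.77   1.206]
railback 50 [-0.348 -0.264  2.176  0.342  0.579  1.057]
railback 40 [-0.375 -0.322  2.29   0.654  0.404  0.748]
railback 30 [-0.402 -0.351  2.393  1.319  0.307  0.086]
railback 20 [-0.425 -0.336  2.48   2.079  0.396 -0.674]
```

>>> carry_out(increments="-1.0 -1.9 1.3 0 0.05 0; -1.1 -1.9 1.25 0 0.05 0; -1.2 -1.9 1.2 0 0.05 0; -1.2 -1.9 1.1 0 0.05 0; -1.3 -1.9 1.1 -0.01 0.05 -0.01")

```text
t: 1.5
tcp_pos: [0.4379, -0.2074, 0.2188]
ee_rot: [[0.677, -0.315, 0.665], [-0.214, -0.949, -0.231], [0.704, 0.014, -0.71]]
force: [0.6, -0.2, -0.0]
width: 0.999
```

Run:
```python
from h import *
np.set_printoptions(precision=4,suppress=True)
o=log();print(o['tcp_pos'],o['q']);print(fit())
g=grab('wrist','w2.npz'); cv2.imwrite('pics/w2.png',cv2.resize(g['p'][:,:,::-1],(800,600)))
X=proj(g,[.54,-.165,.135])[0]; print(X); u,v=int(X[0])-50,int(X[1])-35
crop(g,u,v,100,70,8,'pics/c2.png')
```

```text
[ 0.4379 -0.2074  0.2188] [-0.7873 -0.5616  2.4729  0.5927  0.5845  0.7069]
(array([-0.0001,  0.07  ,  0.294 ,  0.4545, -0.061 ,  0.5577,  0.3045]), array([ 0.0083, -0.0027,  0.004 , -0.0233,  0.0262,  0.0064,  0.0182,
       -0.0235, -0.0104, -0.0007, -0.6101]))
[197.7561 203.558 ]
```

View pics/c2.png

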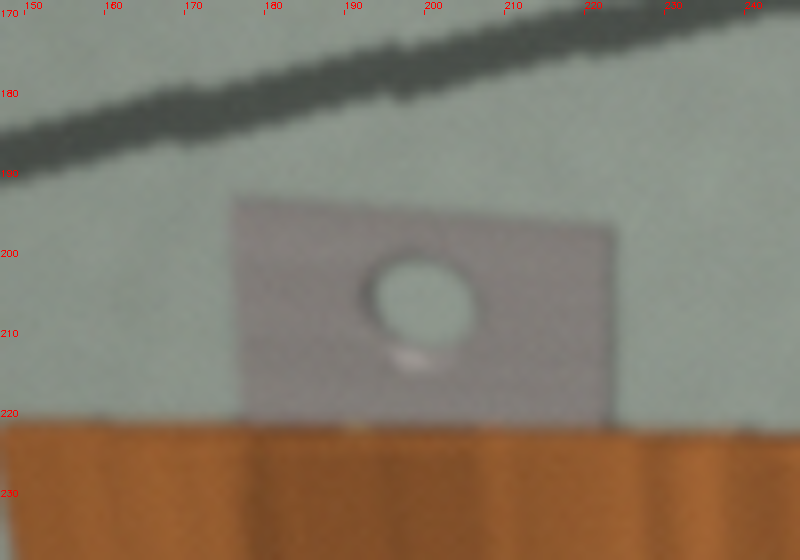

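View pics/w2.png

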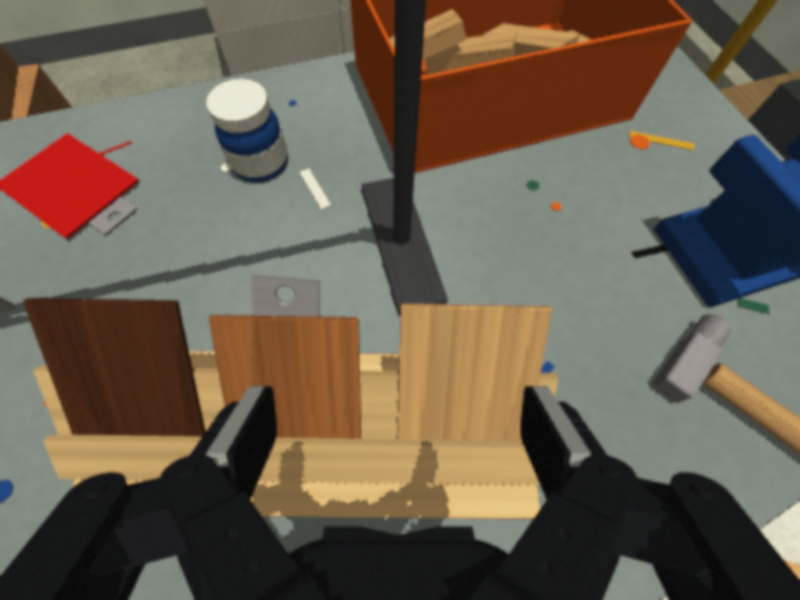

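```bash
cat >> h.py <<'E'
def tri(obs):
    A=np.zeros((3,3));b=np.zeros(3)
    for s,u,v in obs:
        o,d=ray(s,u,v); d=d/np.linalg.norm(d); M=np.eye(3)-np.outer(d,d); A+=M;b+=M@o
    X=np.linalg.solve(A,b); return X
E
python3 - <<'E'
from h import *
np.set_printoptions(precision=4,suppress=True)
a,b,t,s=[load(f+'.npz') for f in ('w1','w2','top0','scene0')]
for nm,obs in [('all',[(a,133,209.3),(b,199,205.8),(t,355.3,239)]),('w12',[(a,133,209.3),(b,199,205.8)])]:
    X=tri(obs); print(nm,X,[proj(o[0],X)[0]-o[1:] for o in obs])
def plane(pts):
    pts=np.array(pts);c=pts.mean(0);n=np.linalg.svd(pts-c)[2][2];return c,n*np.sign(n[2]),np.std((pts-c)@n)
tab=[world(b,u,v) for u in range(179,221) for v in range(199,219) if (u-199.5)**2+(v-206)**2>100]
c,n,sd=plane(tab);print('tab plane',c,n,sd)
o,d=ray(b,199.5,206);print('hole on plane',o+d*((c-o)@n)/(d@n))
bd=[world(b,u,v) for u in range(155,245) for v in range(226,265)]
c2,n2,sd2=plane(bd);print('board',c2,n2,sd2,'lean',np.degrees(np.arctan2(np.hypot(*n2[:2]),n2[2])),'yaw',np.degrees(np.arctan2(-n2[1],-n2[0])))
# corners of board top edge, on board plane
def onp(u,v,c,n):
    o,d=ray(b,u,v);return o+d*((c-o)@n)/(d@n)
L,R=onp(147.5,221.5,c2,n2),onp(251,223,c2,n2);print('top edge',L,R,np.linalg.norm(L-R))
for u,v in[(175.5,193),(223,197)]: print('tab corner',onp(u,v,c,n))
for u,v in[(176.5,221),(222.5,222)]: print('tab low',onp(u,v,c,n))
E
```

```text
all [ 0.5435 -0.1638  0.1258] [array([ 0.7905, -2.173 ]), array([-1.073 , -0.5204]), array([-0.1486,  1.0004])]
w12 [ 0.5385 -0.1654  0.1332] [array([0.0644, 0.0444]), array([-0.0688, -0.0623])]
tab plane [ 0.5339 -0.1652  0.1343] [ 0.8684 -0.2859  0.4052] 0.005466425523809051
hole on plane [ 0.5024 -0.1725  0.1966]
board [ 0.5101 -0.1549  0.1114] [ 0.9339 -0.3246  0.15  ] 0.009849255835747417 lean 81.37572837578708 yaw 160.8352438650802
top edge [ 0.503  -0.1371  0.1943] [ 0.4803 -0.2022  0.195 ] 0.0689619773825498
tab corner [ 0.4603 -0.175   0.2852]
tab corner [ 0.4627 -0.1903  0.2691]
tab low [-1.6779 -0.9677  4.3087]
tab low [-0.4082 -0.2624  2.085 ]
```

Run:
```python
from h import *
np.set_printoptions(precision=4,suppress=True)
a,b,t,s=[load(f+'.npz') for f in ('w1','w2','top0','scene0')]
yaw=np.radians(-18.5); f=np.array([np.cos(yaw),np.sin(yaw),0]);th=np.radians(40)
n=-f*np.cos(th)+np.array([0,0,np.sin(th)]); up=f*np.sin(th)+np.array([0,0,np.cos(th)]); ly=np.cross(up,-n)
for g,box,hole,c in[(b,(179,221,212,219),(199.5,206),None),(a,(118,150,203,219),(133,209.3),None)]:
    P=np.array([world(g,u,v) for u in range(box[0],box[1]) for v in range(box[2],box[3])])
    dd=P@n; m=np.median(dd); k=np.median(P[np.abs(dd-m)<.008]@n); print(k, np.std(dd[np.abs(dd-m)<.008]))
    o,d=ray(g,*hole); print('hole front', o+d*(k-o@n)/(d@n))
    P=np.array([world(g,u,v) for u in range(160,240) for v in range(228,255)]) if g is b else P
    dd=P@n; m=np.median(dd); P=P[np.abs(dd-m)<.008]
    c=P.mean(0); nn=np.linalg.svd(P-c)[2][2]; print(nn, 'k board',np.median(P@n))
k=n@np.array([.5385,-.1654,.1332])
def onp(u,v):
    o,d=ray(b,u,v);return o+d*((k-o@n)/(d@n))
H=onp(199.5,206)
for nm,u,v in[('TL',175.5,193),('TR',223,197),('LL',176.5,221),('LR',222.5,222),('bL',147.5,221.5),('bR',251,223),('hole',199.5,206)]:
    X=onp(u,v)-H; print(nm,X@ly*1000,X@up*1000)
```

```text
-0.34312462234731944 0.0006917350250712915
hole front [ 0.5367 -0.166   0.1356]
[ 0.7264 -0.2507 -0.6399] k board -0.33790621465574455
-0.34314042564647235 0.0007018711268052317
hole front [ 0.5374 -0.1666  0.1365]
[ 0.7303 -0.2505 -0.6356] k board -0.34314042564647235
TL 20.173025334920727 12.481975158336656
TR -21.933402649545695 8.986779805824789
LL 22.818495601378906 -15.382438715920353
LR -19.858668083792086 -16.10307309023435
bL 49.79835107658898 -16.102091618191317
bR -46.40711962339336 -16.948867599630212
hole 0.0 0.0
```

Run:
```python
from h import *
np.set_printoptions(precision=3,suppress=True)
t=load('top0.npz')
def atz(c,u,v,z):
    o,d=ray(c,u,v); return o+d*(z-o[2])/d[2]
a,b=atz(t,147,293.5,.15),atz(t,247,258.8,.15); y=(a-b)/np.linalg.norm(a-b); f=np.array([y[1],-y[0],0]); yaw=np.arctan2(f[1],f[0]); print('yaw',yaw,np.degrees(yaw),np.linalg.norm(a-b))
h1=atz(t,171.2,285.8,.158); s=(h1-b)@y; C=b+y*s; C[2]=.10; print('C',C, 'from mid',s-np.linalg.norm(a-b)/2)
R=rot_tool(yaw,np.radians(60)); G=C+f*-.004+np.array([0,0,.011]); T=G+R[:,2]*(.019-.09)
print('pre',T); P,_=fit(); o=env.observe(); 
V=np.array([.45,.05,.28]); RV=rot_tool(-.05,np.radians(52))
q=o['q']
for nm,p,Rr in [('via',V,RV),('pre',T,R),('grasp',T+.09*R[:,2],R),('lift',T+.09*R[:,2]+[0,0,.05],R)]:
    q,e=ik(p,Rr,P,q); print(nm,q,e)
plan(V,RV,7); plan(T,R,8,V,RV)
```

```text
yaw 0.23502997004814313 13.466225342844751 0.2945775652922555
C [0.465 0.369 0.1  ] from mid 0.0759364962130995
pre [0.427 0.36  0.172]
via [-0.041 -0.681  2.372 -0.008  0.788  1.584] 3.4167586785082445e-15
pre [ 0.696 -0.1    2.148 -0.376  0.652  2.281] 3.465469526252654e-11
grasp [ 0.653  0.118  2.105 -0.459  0.476  2.352] 1.942890293094024e-15
lift [ 0.653  0.03   2.083 -0.381  0.577  2.262] 7.291177183209684e-10
0.06 -3.48 -1.36 0.03 -0.02 -0.03; 0.14 -3.51 -1.26 0.03 -0.01 -0.03; 0.23 -3.54 -1.16 0.02 -0.02 -0.03; 0.31 -3.56 -1.09 0.03 -0.01 -0.03; 0.41 -3.58 -0.99 0.02 -0.02 -0.03; 0.5 -3.58 -0.93 0.03 -0.01 -0.02; 0.56 -3.6 -0.82 0.02 -0.02 -0.03
mm/row 37.3  rad/row 0.041  end err mm [-0.001 -0.048 -0.019]
-1.21 -3.85 0.76 0.02 -0.02 -0.03; -1.08 -3.87 0.86 0.02 -0.02 -0.03; -0.94 -3.88 0.96 0.02 -0.02 -0.03; -0.8 -3.89 1.06 0.02 -0.02 -0.03; -0.66 -3.89 1.15 0.02 -0.01 -0.03; -0.54 -3.89 1.23 0.02 -0.02 -0.03; -0.4 -3.87 1.32 0.02 -0.01 -0.03; -0.26 -3.86 1.39 0.02 -0.02 -0.03
mm/row 41.1  rad/row 0.040  end err mm [ 0.019 -0.009 -0.039]
```

>>> carry_out(increments="0.1 -3.5 -1.4 0.03 -0.02 -0.03; 0.1 -3.5 -1.3 0.03 -0.01 -0.03; 0.2 -3.5 -1.2 0.02 -0.02 -0.03; 0.3 -3.6 -1.1 0.03 -0.01 -0.03; 0.4 -3.6 -1.0 0.02 -0.02 -0.03; 0.5 -3.6 -0.9 0.03 -0.01 -0.02; 0.6 -3.6 -0.8 0.02 -0.02 -0.03; -1.2 -3.8 0.8 0.02 -0.02 -0.03")

```text
t: 2.35
tcp_pos: [0.4538, 0.0841, 0.2798]
ee_rot: [[0.793, -0.014, 0.609], [-0.003, -1.0, -0.019], [0.609, 0.014, -0.793]]
force: [0.8, -0.1, 0.9]
width: 1.005
```

>>> carry_out(increments="-1.1 -3.9 0.9 0.02 -0.02 -0.03; -0.9 -3.9 1.0 0.02 -0.02 -0.03; -0.8 -3.9 1.1 0.02 -0.02 -0.03; -0.7 -3.9 1.1 0.02 -0.01 -0.03; -0.5 -3.9 1.2 0.02 -0.02 -0.03; -0.4 -3.9 1.3 0.02 -0.01 -0.03; -0.3 -3.9 1.4 0.02 -0.02 -0.03; 0 0 0 0 0 0")

```text
t: 3.15
tcp_pos: [0.4307, 0.3572, 0.1742]
ee_rot: [[0.842, 0.239, 0.484], [0.214, -0.971, 0.107], [0.495, 0.013, -0.869]]
force: [0.1, -0.9, 0.3]
width: 0.999
```

Run:
```python
from h import *
np.set_printoptions(precision=4,suppress=True)
o=log();print(o['t'],o['tcp_pos'],o['q'],o['qd']);print(fit())
g=grab('wrist','w3.npz'); cv2.imwrite('pics/w3.png',cv2.resize(g['p'][:,:,::-1],(800,600)))
```

```text
3.15 [0.4307 0.3572 0.1742] [ 0.6897 -0.0966  2.1391 -0.3741  0.6632  2.2615] [-0.0455 -0.0704  0.039  -0.0169  0.0471 -0.0235]
(array([-0.    ,  0.07  ,  0.2943,  0.4545, -0.0613,  0.5577,  0.3045]), array([-0.0006,  0.007 ,  0.004 , -0.0129,  0.011 ,  0.004 ,  0.0011,
       -0.0071, -0.0014,  0.0095,  0.0159, -0.0066, -0.0003, -0.6127]))
```

View pics/w3.png

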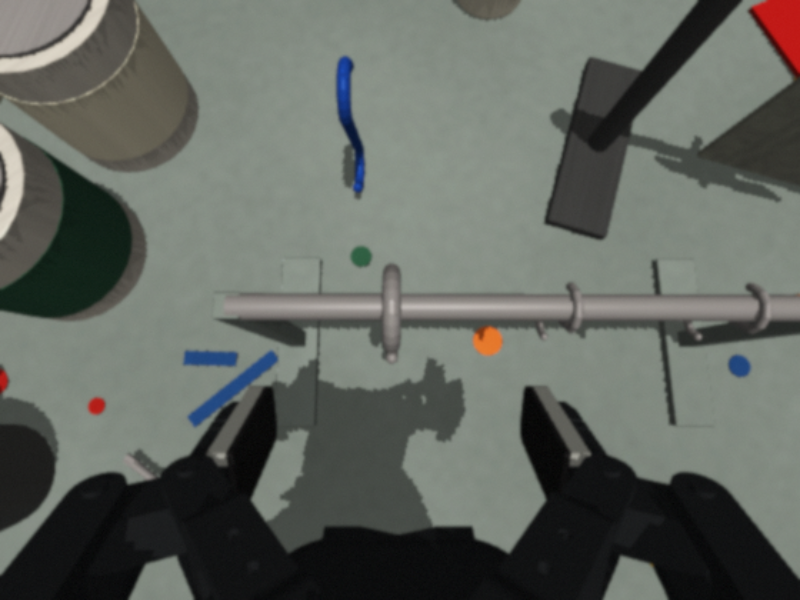

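Things that could be taken for the hook, in this 800-pixel wrist view: the bare steel large hook on the stand (391,310), the small hooks (574,305) and (757,305), and the blue S-hook on the bench (350,120). The rail also carries its own hook. I choose the one at (391,310) and check it in a crop.

Run:
```python
from h import *
np.set_printoptions(precision=4,suppress=True)
g=load('w3.npz'); crop(g,235,175,90,85,8,'pics/c3.png')
def atz(c,u,v,z):
    o,d=ray(c,u,v); return o+d*(z-o[2])/d[2]
a,b=atz(g,158,214.5,.15),atz(g,540,214.8,.15);print('bar',a,b,np.degrees(np.arctan2(-(b-a)[0],(b-a)[1]))+180)
print(np.array([world(g,u,v) for u,v in[(274,190),(274,200),(274,210),(274,225),(274,240),(274,245),(274,250),(300,214.5),(230,214)]]))
```

```text
bar [0.4467 0.4402 0.15  ] [0.5055 0.2016 0.15  ] 13.841299078346964
[[0.4777 0.3719 0.1593]
 [0.4707 0.3701 0.163 ]
 [0.4647 0.3686 0.1635]
 [0.4561 0.3665 0.1625]
 [0.4481 0.3645 0.1552]
 [0.4455 0.3639 0.1501]
 [0.4476 0.3646 0.0578]
 [0.4671 0.3527 0.1569]
 [0.457  0.3945 0.1573]]
```

View pics/c3.png

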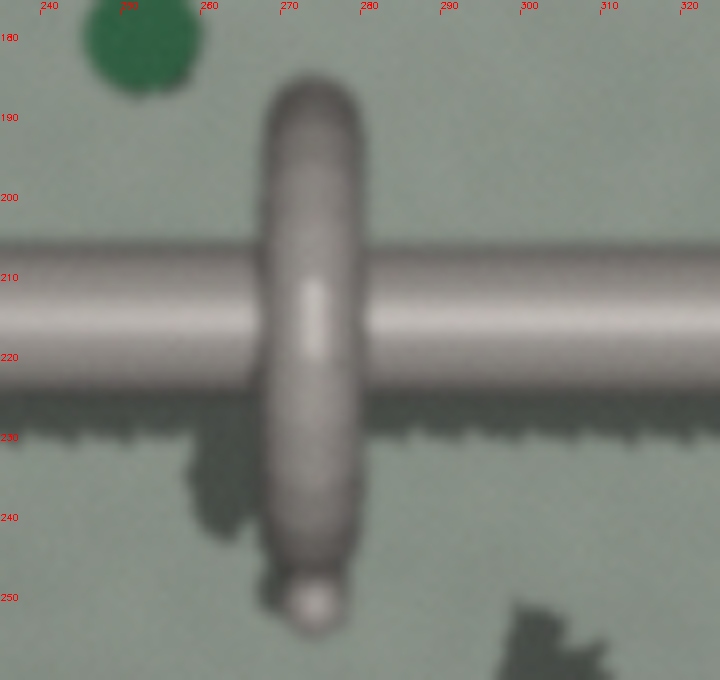

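```bash
cat >> h.py <<'E'
YS=.238
def hook_tcp(C,yaw,tilt,gz=.011,gp=60):
    """hook centre C, hook yaw, tilt (top toward -x, rad): returns TCP pose"""
    f=np.array([np.cos(yaw),np.sin(yaw),0]);u=np.array([0,0,1.])
    X=f*np.cos(tilt)+u*np.sin(tilt); Z=-f*np.sin(tilt)+u*np.cos(tilt)
    R=rot_tool(yaw,np.radians(gp)-tilt); G=np.array(C)+X*(-gz*16/44)+Z*gz
    return G+R[:,2]*.019,R
E
python3 - <<'E'
from h import *
p,R=hook_tcp([.4633,.3683,.10],YS,0); print(p); plan(p,R,5)
E
```

```text
[0.46864496 0.36959668 0.09454552]
-0.1 -0.12 1.79 0 0 0; -0.1 -0.11 1.79 0 0 0; -0.1 -0.12 1.79 0 0 0; -0.1 -0.11 1.79 0.01 0 0; -0.1 -0.1 1.79 0 0 0.01
mm/row 18.0  rad/row 0.003  end err mm [0.04902592 0.01587835 0.00891921]
```

>>> carry_out(increments="-0.1 -0.1 1.8 0 0 0; -0.1 -0.1 1.8 0 0 0; -0.1 -0.1 1.8 0 0 0; -0.1 -0.1 1.8 0.01 0 0; -0.1 -0.1 1.8 0 0 0.01; 0 0 0 0 0 0", hand=0.0)

```text
t: 3.8
tcp_pos: [0.4695, 0.3659, 0.094]
ee_rot: [[0.845, 0.229, 0.483], [0.199, -0.973, 0.113], [0.496, 0.0, -0.869]]
force: [-0.7, -0.5, -0.2]
width: 0.998
```

Run:
```python
from h import *
np.set_printoptions(precision=4,suppress=True)
o=log();print(o['t'],o['tcp_pos'],o['force']);print(o['ee_rot'])
g=grab('wrist','w4.npz'); cv2.imwrite('pics/w4.png',cv2.resize(g['p'][:,:,::-1],(800,600)))
p,R=hook_tcp([.4633,.3683,.10],YS,0); plan(p,R,1)
```

```text
3.8 [0.4695 0.3659 0.094 ] [-0.7338 -0.5328 -0.2382]
[[ 0.8454  0.229   0.4825]
 [ 0.199  -0.9734  0.1133]
 [ 0.4957  0.0002 -0.8685]]
-0.05 -0.32 0.04 0 0 -0.01
mm/row 3.3  rad/row 0.007  end err mm [-0.0035 -0.0023  0.0214]
```

View pics/w4.png

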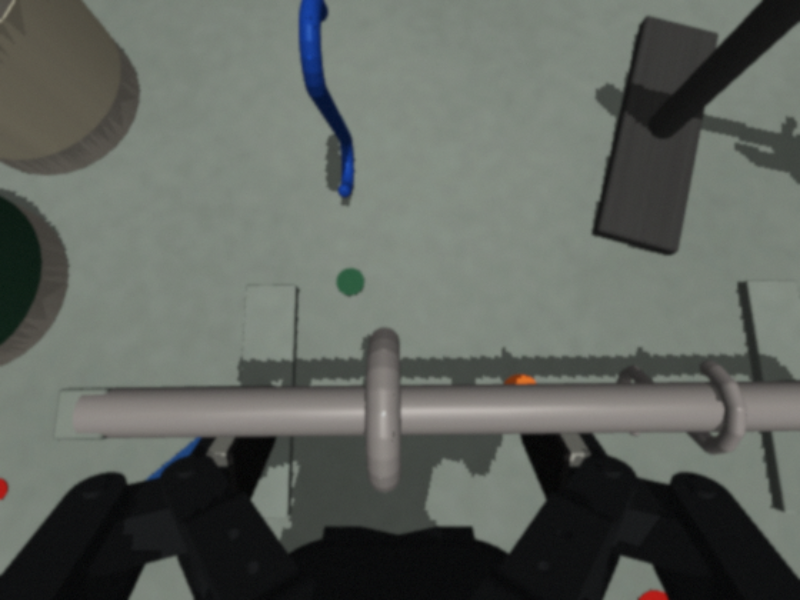

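>>> carry_out(increments="0 -0.35 0 0 0 -0.01; 0 0 0 0 0 0")

```text
t: 4.05
tcp_pos: [0.4692, 0.3722, 0.0973]
ee_rot: [[0.84, 0.24, 0.486], [0.209, -0.971, 0.119], [0.501, 0.002, -0.866]]
force: [0.3, -0.1, 0.2]
width: 1.004
```

>>> carry_out(increments="0 0 0 0 0 0; 0 0 0 0 0 0; 0 0 0 0 0 0; 0 0 0 0 0 0; 0 0 0 0 0 0; 0 0 0 0 0 0", hand=1.0, squeeze=90)

```text
t: 4.65
tcp_pos: [0.4686, 0.3715, 0.0957]
ee_rot: [[0.841, 0.24, 0.485], [0.209, -0.971, 0.117], [0.499, 0.003, -0.867]]
force: [0.0, -0.7, 0.2]
width: 0.067
```

Run:
```python
from h import *
np.set_printoptions(precision=4,suppress=True)
o=log();print(o['t'],o['tcp_pos'],o['force'],o['width']*85);print(o['ee_rot'])
g=grab('wrist','w5.npz'); cv2.imwrite('pics/w5.png',cv2.resize(g['p'][:,:,::-1],(800,600)))
```

```text
4.65 [0.4686 0.3715 0.0957] [ 0.0219 -0.6826  0.1676] 5.7043390309480095
[[ 0.8412  0.2399  0.4846]
 [ 0.2094 -0.9708  0.1172]
 [ 0.4985  0.0029 -0.8669]]
```

View pics/w5.png

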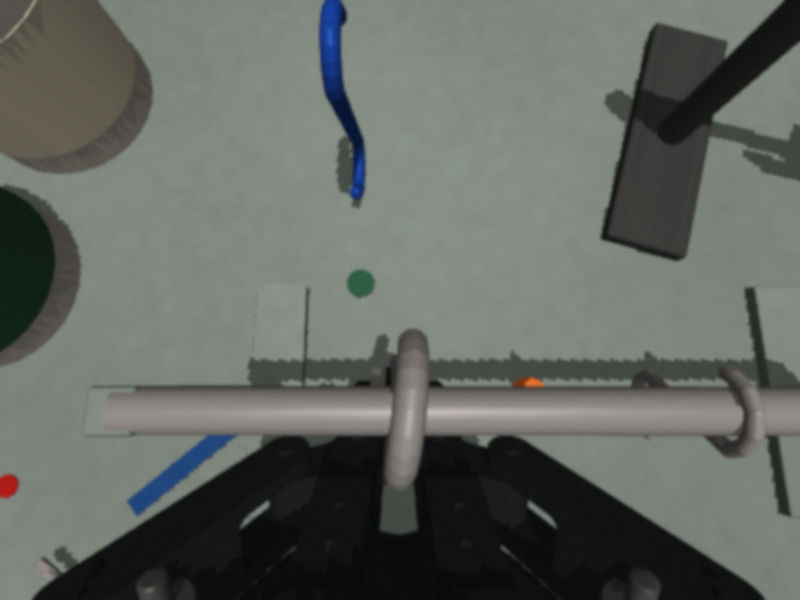

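>>> carry_out(increments="0.4 0 -0.7 0 0 0; 0.1 0 -0.75 0 0 0; 0.1 0 -1.1 0 0 0; 0 0 0 0 0 0")

```text
t: 5.1
tcp_pos: [0.4607, 0.3699, 0.1219]
ee_rot: [[0.841, 0.24, 0.485], [0.209, -0.971, 0.118], [0.499, 0.002, -0.867]]
force: [-1.4, -1.0, -0.9]
width: 0.067
```

>>> carry_out(increments="-1.2 0 -1.3 0 0 0; -1.2 0 -1.9 0 0 0; -1.0 0 -2.3 0 0 0; 0 0 0 0 0 0")

```text
t: 5.5
tcp_pos: [0.4052, 0.3569, 0.1533]
ee_rot: [[0.84, 0.241, 0.486], [0.209, -0.97, 0.12], [0.501, 0.001, -0.865]]
force: [0.9, -0.0, -1.1]
width: 0.065
```

Run:
```python
from h import *
np.set_printoptions(precision=4,suppress=True)
o=log();print(o['t'],o['tcp_pos'],o['force'],o['width']*85);print(o['ee_rot'])
g=grab('wrist','w6.npz'); cv2.imwrite('pics/w6.png',cv2.resize(g['p'][:,:,::-1],(800,600)))
g=grab('scene','s6.npz'); u,v=proj(g,o['tcp_pos'])[0].astype(int); crop(g,u-60,v-45,120,90,6,'pics/cs6.png')
```

```text
5.5 [0.4052 0.3569 0.1533] [ 0.9354 -0.0315 -1.0903] 5.545408442501987
[[ 0.8397  0.2415  0.4865]
 [ 0.2095 -0.9704  0.1201]
 [ 0.5011  0.001  -0.8654]]
```

View pics/w6.png

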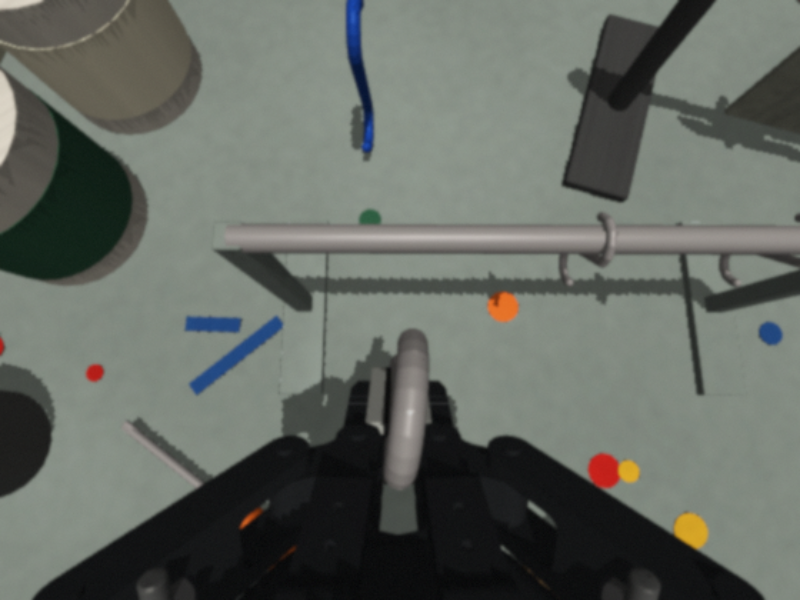

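View pics/cs6.png

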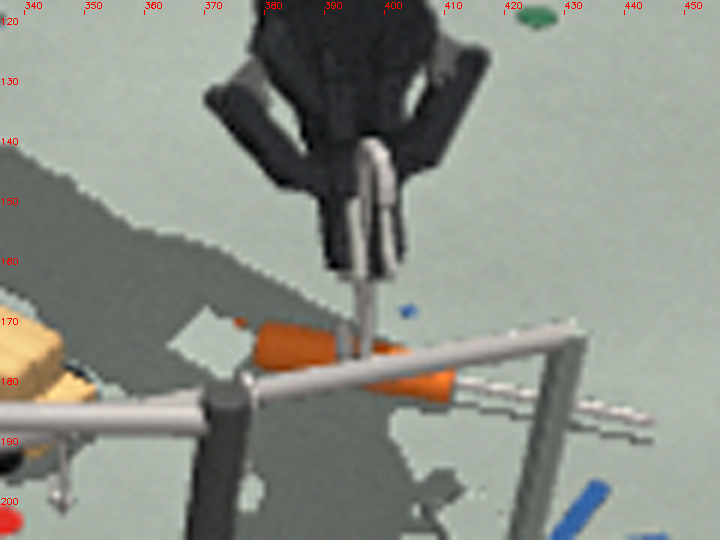

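Run:
```python
from h import *
g=load('w6.npz'); crop(g,240,220,90,130,6,'pics/c6.png')
```

```text
(no output)
```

View pics/c6.png

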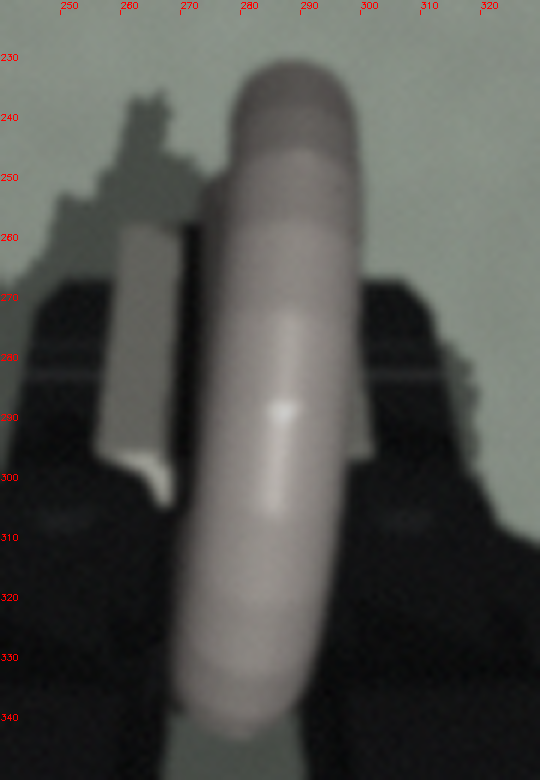

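```bash
cat >> h.py <<'E'
def hook_pts():
    """centreline in hook frame (mm->m), from upper tip to lower tip"""
    a=np.radians(np.linspace(210,360,61)) # lower arc: angle of (x,z) from centre (0,-44): from -150deg... to 0
    low=np.c_[16*np.cos(a),0*a,-44+16*np.sin(a)]          # from arc end (-13.9,-52) via bottom to (16,-44)
    st=np.c_[np.linspace(-17,-13.9,7),np.zeros(7),np.linspace(-46.8,-52,7)]
    half=np.r_[st,low]
    sh=np.c_[np.linspace(16,-16,61),np.zeros(61),np.linspace(-44,44,61)]
    return np.r_[half,sh,-half[::-1]]/1000
def hook_in_tool(par):
    """par: twist about shank, pitch, dx, dz -> (R,t) hook frame in tool frame"""
    tw,ph,dx,dz=par
    # nominal: hook frame in tool frame with gp=60: tool x=(.5? )
    R0=rot_tool(0,np.radians(60)).T   # world(hook) axes in tool
    sh=np.array([-16,0,44.])/np.hypot(16,44)
    R=Ro.from_rotvec([0,ph,0]).as_matrix()@R0@Ro.from_rotvec(tw*sh).as_matrix()
    G=np.array([-4,0,11])/1000
    t=np.array([dx,0,dz-.019])-R@G
    return R,t
E
cat > fith.py <<'E'
from h import *
def edges(g,Rt,pt,par,rows):
    R,t=hook_in_tool(par); X=(hook_pts()@R.T+t)@Rt.T+pt
    c=X@g['R'].T+g['t']; uv=proj(g,X); r=.004/c[:,2]*g['intrinsics'][0,0]
    out=[]
    for v in rows:
        m=np.abs(v-uv[:,1])<r; 
        m&=(np.arange(len(X))>140) # upper bend part only
        if not m.any(): out+=[0,0]; continue
        w=np.sqrt(r[m]**2-(v-uv[m,1])**2); out+=[(uv[m,0]-w).min(),(uv[m,0]+w).max()]
    m=np.arange(len(X))>140
    return np.array(out+[(uv[m,1]-r[m]).min(),(uv[m,1]+r[m]).max()])
E
python3 - <<'E'
from fith import *
np.set_printoptions(precision=4,suppress=True)
g=load('w6.npz'); L=[json.loads(l) for l in open('log.jsonl')][-1]; Rt,pt=np.array(L['ee_rot']),np.array(L['tcp_pos'])
rows=[250,270,290,310,325]; obs=np.array([277,299.5,275.3,299,273.3,298,271,295.5,269.5,293,230,343.5])
f=lambda p:edges(g,Rt,pt,p,rows)-obs
best=None
for tw in(-.2,0,.2):
    s=least_squares(f,[tw,0,0,0],diff_step=1e-3,x_scale=[.1,.1,.005,.005])
    print(s.x,s.fun)
E
```

```text
[-0.09   -0.054  -0.0007 -0.0024] [-0.7489 -0.3356 -0.5541  0.2562 -0.1983  0.2585  0.3132  1.0611  0.3517
  1.6418  0.4254 -0.8078]
[-0.0886 -0.0007  0.0005 -0.0006] [-0.8012 -0.5052 -0.4855  0.1776 -0.061   0.229   0.4792  1.0379  0.5113
  1.6163  0.3805 -0.7043]
[-0.0899 -0.0522 -0.0006 -0.0023] [-0.7528 -0.3389 -0.5553  0.2547 -0.1992  0.2516  0.3169  1.0583  0.3531
  1.634   0.3883 -0.8401]
```

```bash
cat >> h.py <<'E'
PAR=[-.09,0,.0005,-.0006]
YR=np.radians(-18.7); FR=np.array([np.cos(YR),np.sin(YR),0]); UZ=np.array([0,0,1.])
HOLE=np.array([.539,-.166,.134])
TIP=np.array([-17,0,-46.8])/1000
def tool_from_hook(Rh,C,par=None):
    R,t=hook_in_tool(PAR if par is None else par); Rt=Rh@R.T; return C-Rt@t, Rt
def hook_from_tool(p,Rt,par=None):
    R,t=hook_in_tool(PAR if par is None else par); return Rt@R, p+Rt@t
def Rhook(yaw,tilt):
    f=np.array([np.cos(yaw),np.sin(yaw),0]); X=f*np.cos(tilt)+UZ*np.sin(tilt); Z=-f*np.sin(tilt)+UZ*np.cos(tilt)
    return np.c_[X,np.cross(Z,X),Z]
def tool_for(pt_local,pt_world,yaw,tilt):
    Rh=Rhook(yaw,tilt); return tool_from_hook(Rh,np.asarray(pt_world)-Rh@np.asarray(pt_local))
E
python3 - <<'E'
from h import *
np.set_printoptions(precision=4,suppress=True)
t=load('top0.npz'); s=load('scene0.npz')
def atz(c,u,v,z):
    o,d=ray(c,u,v); return o+d*(z-o[2])/d[2]
print('rear base', atz(s,150,231,0),atz(s,266,256.5,0))
print('grey', atz(t,238,210,.18),atz(t,270,208,.18), [world(s,u,240) for u in (300,315,330)])
P,_=fit(); o=env.observe(); q=o['q']
d=np.radians(20)
W=[('high0',tool_for(TIP,[.43,.25,.26],0,0)),('mid',tool_for(TIP,[.45,.03,.25],-.1,0)),
('above',tool_for(TIP,HOLE+FR*.027+UZ*.045,YR,d)),('behind',tool_for(TIP,HOLE+.03*(.766*FR-.643*UZ),YR,d)),
('in',tool_for(TIP,HOLE-.008*(.766*FR-.643*UZ),YR,d)),('in0',tool_for(TIP,HOLE-.008*(.766*FR-.643*UZ),YR,0)),
('rail',tool_from_hook(Rhook(-.058,0),np.array([.645,-.1,.23])))]
for nm,(p,R) in W:
    q,e=ik(p,R,P,q); print(nm,p,'q',q,e)
E
```

```text
rear base [ 0.4877 -0.3174  0.    ] [0.5962 0.0029 0.    ]
grey [0.6541 0.1635 0.18  ] [0.6506 0.0727 0.18  ] [array([0.6642, 0.0872, 0.1228]), array([0.6655, 0.1222, 0.1229]), array([0.6652, 0.1572, 0.1213])]
high0 [0.4524 0.2503 0.3006] q [ 0.5039 -0.3534  2.0971 -0.2848  0.9431  2.0964] 8.689630686749123e-09
mid [0.4723 0.028  0.2906] q [-0.0991 -0.5311  2.2296  0.0191  0.9202  1.4714] 2.751324902477339e-12
above [ 0.5714 -0.1767  0.2248] q [-0.489  -0.2343  2.2934  0.5753  0.259   0.8168] 4.01102190810332e-09
behind [ 0.5676 -0.1754  0.1605] q [-0.4908 -0.1089  2.3383  1.2412  0.1493  0.1378] 8.069239732679659e-12
in [ 0.54   -0.1661  0.1849] q [-0.5055 -0.2456  2.3906  0.8533  0.2028  0.5229] 5.20946923151703e-10
in0 [ 0.5545 -0.171   0.1797] q [-0.4648 -0.1105  2.1414  0.1502  0.5991  1.2376] 7.2140816016368386e-12
rail [ 0.6504 -0.1     0.2238] q [-0.3287  0.0134  1.9322  0.2311  0.7059  1.0685] 4.1271182768651727e-14
```

```bash
cat >> h.py <<'E'
RC=np.array([[-0.0009,-0.9459,-0.3243],[1.,-0.0008,-0.0004],[0.0001,-0.3243,0.946]]); TC=np.array([.0837,-.0005,-.1431])
KW=np.array([[301.857,0,278.5],[0,301.857,210.41],[0,0,1]])
def wproj(p,R,X):
    c=RC.T@(R.T@(np.asarray(X)-p)-TC); return (KW@(c/c[2]))[:2],c[2]
E
python3 - <<'E'
from h import *
np.set_printoptions(precision=3,suppress=True)
ly=np.cross(UZ,FR)
for a,b,c in [(.027,.045,0),(.027,.045,.04),(.0,.045,.0),(-.03,.05,0),(-.03,.06,.03),(.02,.06,.03),(-.05,.05,0.02),(.027,-.02,0)]:
    p,R=tool_for(TIP,HOLE+FR*a+UZ*b+ly*c,YR,np.radians(7)); print(a,b,c,p,wproj(p,R,HOLE))
P,_=fit(); o=env.observe(); q=o['q']
p0,R0=tool_for(TIP,[.43,.25,.25],0,0); p1,R1=tool_for(TIP,[.45,.0,.24],-.15,0); p2,R2=tool_for(TIP,HOLE-.045*FR+.055*UZ+.02*ly,YR,np.radians(7))
for p,R in((p0,R0),(p1,R1),(p2,R2)): q,e=ik(p,R,P,q); print(p,q,e)
plan(p0,R0,4); plan(p1,R1,6,p0,R0); plan(p2,R2,5,p1,R1)
E
```

```text
0.027 0.045 0 [ 0.581 -0.18   0.222] (array([270.45 , 342.683]), np.float64(0.23239685940718807))
0.027 0.045 0.04 [ 0.594 -0.142  0.222] (array([322.097, 346.937]), np.float64(0.2329374905357391))
0.0 0.045 0.0 [ 0.555 -0.171  0.222] (array([273.419, 306.015]), np.float64(0.24078969685130716))
-0.03 0.05 0 [ 0.527 -0.162  0.227] (array([276.284, 268.91 ]), np.float64(0.2548671209338633))
-0.03 0.06 0.03 [ 0.537 -0.133  0.237] (array([309.975, 273.247]), np.float64(0.26477669256956876))
0.02 0.06 0.03 [ 0.584 -0.149  0.237] (array([307.127, 334.519]), np.float64(0.24923440100638533))
-0.05 0.05 0.02 [ 0.514 -0.136  0.227] (array([301.182, 247.613]), np.float64(0.2613543531234122))
0.027 -0.02 0 [ 0.581 -0.18   0.157] (array([272.153, 355.101]), np.float64(0.1706202205267886))
[0.452 0.25  0.291] [ 0.504 -0.345  2.11  -0.289  0.923  2.104] 5.026410958804779e-09
[ 0.472 -0.003  0.281] [-0.173 -0.528  2.246  0.035  0.901  1.441] 8.585902598270096e-11
[ 0.519 -0.138  0.232] [-0.437 -0.353  2.267  0.148  0.592  1.27 ] 1.6653345369377348e-15
2.14 2.87 -2.75 -0.03 -0 0.03; 2.22 2.89 -2.66 -0.02 -0 0.03; 2.31 2.87 -2.61 -0.03 -0 0.03; 2.4 2.87 -2.52 -0.02 -0 0.03
mm/row 45.1  rad/row 0.040  end err mm [ 0.005 -0.04  -0.026]
-0.17 4.23 0.24 -0.01 -0 0.02; -0.09 4.23 0.29 -0.01 -0 0.02; -0 4.22 0.33 -0.01 -0 0.02; 0.08 4.22 0.37 -0.01 -0 0.02; 0.16 4.22 0.41 -0.02 -0 0.02; 0.25 4.2 0.49 -0.02 -0 0.03
mm/row 42.4  rad/row 0.025  end err mm [ 0.043 -0.011 -0.021]
0.44 2.6 1.47 -0.02 0.02 0.03; 0.49 2.55 1.53 -0.02 0.02 0.03; 0.53 2.51 1.59 -0.02 0.03 0.03; 0.56 2.46 1.65 -0.02 0.02 0.03; 0.6 2.41 1.72 -0.03 0.03 0.03
mm/row 30.2  rad/row 0.043  end err mm [0.039 0.03  0.032]
```

>>> carry_out(increments="2.1 2.9 -2.7 -0.03 0 0.03; 2.2 2.9 -2.7 -0.02 0 0.03; 2.3 2.9 -2.6 -0.03 0 0.03; 2.4 2.9 -2.5 -0.02 0 0.03; -0.2 4.2 0.2 -0.01 0 0.02; -0.1 4.2 0.3 -0.01 0 0.02; 0 4.2 0.3 -0.01 0 0.02; 0.1 4.2 0.4 -0.01 0 0.02")

```text
t: 6.4
tcp_pos: [0.4659, 0.0791, 0.2822]
ee_rot: [[0.864, -0.002, 0.504], [0.011, -1.0, -0.022], [0.503, 0.024, -0.864]]
force: [1.0, -0.9, -1.6]
width: 0.066
```

Run:
```python
from h import *
o=env.observe(); print(o['tcp_pos'],o['t'])
ly=np.cross(UZ,FR)
p2,R2=tool_for(TIP,HOLE-.05*FR+.05*UZ+.045*ly,YR,np.radians(7)); plan(p2,R2,6); print(wproj(p2,R2,HOLE))
```

```text
[0.46593947 0.07912198 0.28221514] 6.4
0.32 3.17 1.34 -0.02 0.02 0.03; 0.38 3.13 1.41 -0.03 0.02 0.03; 0.45 3.08 1.51 -0.02 0.02 0.03; 0.51 3.03 1.58 -0.03 0.02 0.03; 0.56 2.97 1.68 -0.03 0.01 0.04; 0.67 2.89 1.78 -0.02 0.02 0.03
mm/row 34.6  rad/row 0.045  end err mm [-0.00858646  0.02926283 -0.00730614]
(array([329.87546398, 250.10244319]), np.float64(0.2616922475787566))
```

>>> carry_out(increments="0.3 3.0 1.3 -0.02 0.02 0.03; 0.4 3.0 1.4 -0.03 0.02 0.03; 0.45 3.0 1.5 -0.02 0.02 0.03; 0.5 3.0 1.6 -0.03 0.02 0.03; 0.6 2.9 1.7 -0.03 0.01 0.04; 0.7 2.8 1.7 -0.02 0.02 0.03; 0 0 0 0 0 0; 0 0 0 0 0 0")

```text
t: 7.2
tcp_pos: [0.5223, -0.1061, 0.2267]
ee_rot: [[0.783, -0.241, 0.574], [-0.168, -0.969, -0.178], [0.599, 0.043, -0.799]]
force: [0.3, 0.0, -1.7]
width: 0.066
```

Run:
```python
from h import *
np.set_printoptions(precision=4,suppress=True)
o=log(); print(o['tcp_pos'],o['t'],o['qd'],o['force'])
g=grab('wrist','w7.npz'); cv2.imwrite('pics/w7.png',cv2.resize(g['p'][:,:,::-1],(800,600)))
ly=np.cross(UZ,FR)
X=proj(g,HOLE)[0]; print(X, hook_from_tool(o['tcp_pos'],o['ee_rot']))
crop(g,int(X[0])-65,int(X[1])-45,110,75,7,'pics/c7.png')
```

```text
[ 0.5223 -0.1061  0.2267] 7.2 [ 0.0291 -0.0255 -0.0021  0.0025  0.0035  0.002 ] [ 0.3249  0.0124 -1.6629]
[336.562  248.0531] (array([[ 0.941 ,  0.3187, -0.1143],
       [-0.3161,  0.9479,  0.0405],
       [ 0.1213, -0.002 ,  0.9926]]), array([ 0.5164, -0.1044,  0.2323]))
```

View pics/c7.png

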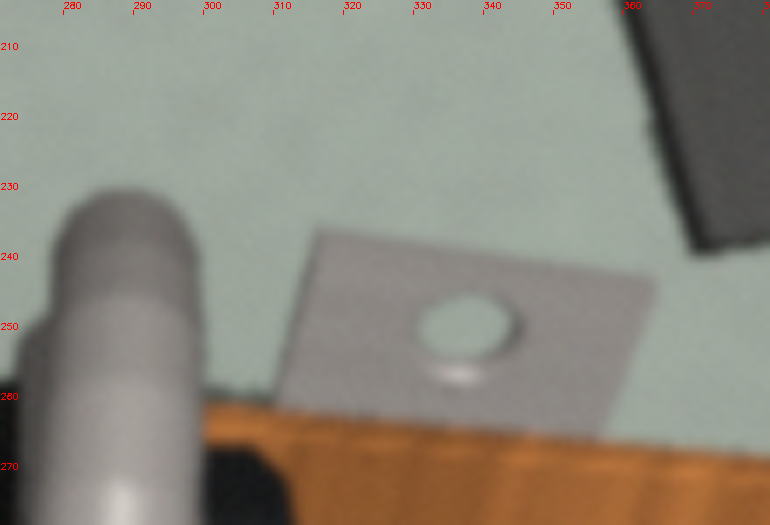

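View pics/w7.png

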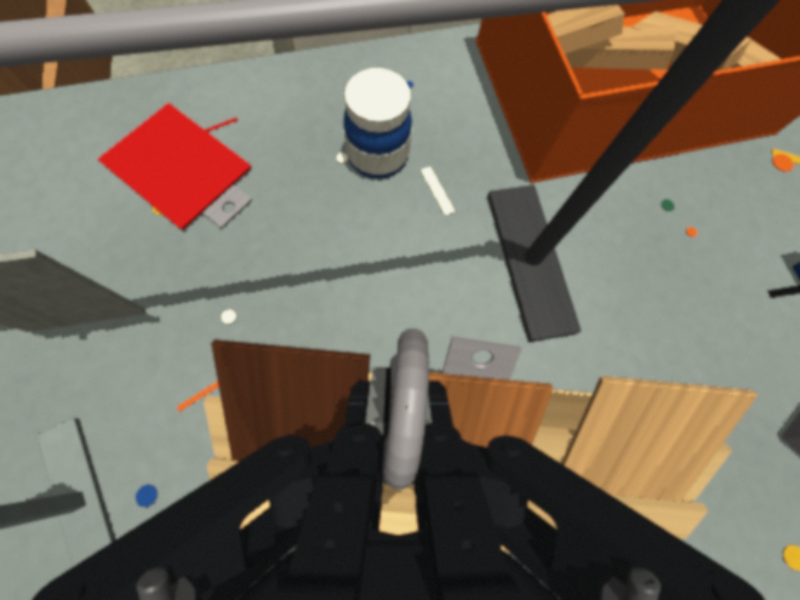

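Run:
```python
from h import *
np.set_printoptions(precision=4,suppress=True)
a,b,c,t=[load(f+'.npz') for f in ('w1','w2','w7','top0')]
obs=[(a,132.4,210.8),(b,198.9,206.8),(c,337,251.3)]
X=tri(obs); print(X,[proj(o[0],X)[0]-o[1:] for o in obs]); 
for pr in ([0,1],[0,2],[1,2]): print(pr,tri([obs[i] for i in pr]))
n=np.array([-.766*np.cos(YR),-.766*np.sin(YR),.643])
for g,bx in((b,(179,221,212,219)),(c,(325,352,257,260)),(c,(312,327,243,257))):
    P=np.array([world(g,u,v) for u in range(bx[0],bx[1]) for v in range(bx[2],bx[3])]); dd=P@n; m=np.median(dd); print('k',m)
for g,u,v in obs:
    o,d=ray(g,u,v); print(o+d*((-.3431-o@n)/(d@n)))
print('k tri',X@n)
# tab edges in c7 on plane
o,_=ray(c,0,0); k=X@n; up=FR*.643+UZ*.766; ly=np.cross(UZ,FR)
for u,v in[(315.5,235.5),(363.5,242.5),(310,261.5),(356,266),(337,251.3)]:
    o,d=ray(c,u,v); Y=o+d*((k-o@n)/(d@n))-X; print(Y@ly*1000,Y@up*1000)
```

```text
[ 0.5362 -0.1652  0.1355] [array([0.0626, 0.101 ]), array([-0.1376,  0.0543]), array([ 0.0837, -0.1917])]
[0, 1] [ 0.5361 -0.1653  0.1357]
[0, 2] [ 0.5361 -0.1652  0.1355]
[1, 2] [ 0.5361 -0.1652  0.1354]
k -0.3430371399026322
k -0.3430054039077181
k -0.3431661127261365
[ 0.5365 -0.1649  0.1348]
[ 0.5365 -0.1653  0.1349]
[ 0.5361 -0.1654  0.1345]
k tri -0.3424744890697733
20.891635479521725 14.482633051736176
-20.211107236491106 11.687774070717628
21.462323913298835 -14.359550726132966
-19.737690065862797 -14.868987288989738
0.031698768423193996 -0.2174280065796737
```

```bash
sed -i 's/^HOLE=.*/HOLE=np.array([.5373,-.1656,.1343])/' h.py
python3 - <<'E'
from fith import *
np.set_printoptions(precision=4,suppress=True)
g=load('w7.npz'); L=[json.loads(l) for l in open('log.jsonl')][-1]; Rt,pt=np.array(L['ee_rot']),np.array(L['tcp_pos'])
R,t=hook_in_tool(PAR)
for u,v in [(288.3,242),(288,250),(287.5,270),(285.8,290),(283.3,310),(281.3,325),(279.5,335)]:
    W=world(g,u,v); d=W-(-g['R'].T@g['t']); d/=np.linalg.norm(d); X=Rt.T@(W+.004*d-pt)
    h=R.T@(X-t); D=np.linalg.norm(hook_pts()-h,axis=1); print('hook frame mm',h*1000,'dist to model',D.min()*1000)
E
```

```text
hook frame mm [16.1468 -0.2625 51.028 ] dist to model 1.4564359342416873
hook frame mm [13.109  -0.2261 53.7035] dist to model 0.4743309230301502
hook frame mm [ 6.2585 -0.4135 56.585 ] dist to model 2.007406729994069
hook frame mm [-0.1254 -0.2193 58.9253] dist to model 1.103993019013138
hook frame mm [-6.6861 -0.0544 56.3596] dist to model 1.9631785436323634
hook frame mm [-11.4696   0.1928  55.8804] dist to model 0.6185505932735272
hook frame mm [-15.3177   0.3386  52.1894] dist to model 1.4225577846393722
```

```bash
sed -i 's/^PAR=.*/PAR=[-.108,0,.0005,-.0006]/' h.py
cat >> h.py <<'E'
LY=np.cross(UZ,FR); NB=.766*FR-.643*UZ; UB=.643*FR+.766*UZ
def tipstat():
    o=env.observe(); Rh,C=hook_from_tool(o['tcp_pos'],o['ee_rot']); T=C+Rh@TIP-HOLE
    td=Rh@np.array([-.5,0,.866])
    print('t %.2f tip rel hole mm: behind %.1f up %.1f lat %.1f | tilt %.1f yaw %.1f | axis vs normal %.1f'%(o['t'],T@NB*1000,T@UB*1000,T@LY*1000,np.degrees(np.arctan2(Rh[2,0],np.hypot(*Rh[:2,0]))),np.degrees(np.arctan2(Rh[1,0],Rh[0,0])),np.degrees(np.arccos(-td@NB))),'F',np.round(o['force'],1))
    return o
E
python3 - <<'E'
from h import *
tipstat(); d=np.radians(7)
a=tool_for(TIP,HOLE+.03*FR+.045*UZ,YR,d); b=tool_for(TIP,HOLE+.03*NB,YR,d)
plan(*a,4); plan(*b,4,*a)
E
```

```text
t 7.25 tip rel hole mm: behind -70.9 up 5.8 lat 52.4 | tilt 7.0 yaw -19.5 | axis vs normal 12.9 F [-0.4 -0.8 -0.3]
1.4 1.46 1.29 0 -0 -0; 1.41 1.45 1.29 0 -0 -0; 1.4 1.46 1.29 0 -0 -0.01; 1.39 1.47 1.3 0 -0 -0
mm/row 24.0  rad/row 0.004  end err mm [0.0218386  0.04740952 0.04213046]
-1.1 -0.1 1.18 0 0 0; -1.1 -0.09 1.18 0 0 0; -1.1 -0.1 1.18 0 0 0; -1.11 -0.09 1.18 0 0 0
mm/row 16.2  rad/row 0.000  end err mm [-0.01657274  0.02490785  0.03838583]
```

>>> carry_out(increments="1.4 1.45 1.3 0 0 0; 1.4 1.45 1.3 0 0 0; 1.4 1.45 1.3 0 0 -0.01; 1.4 1.45 1.3 0 0 0; 0 0 0 0 0 0; 0 0 0 0 0 0")

```text
t: 7.85
tcp_pos: [0.5827, -0.1791, 0.2228]
ee_rot: [[0.784, -0.231, 0.576], [-0.156, -0.972, -0.177], [0.601, 0.049, -0.798]]
force: [0.5, 0.1, -1.3]
width: 0.066
```

Run:
```python
from h import *
o=tipstat(); d=np.radians(7); print(o['tcp_pos'],o['q'])
b=tool_for(TIP,HOLE+.03*NB,YR,d); plan(*b,5)
```

```text
t 7.85 tip rel hole mm: behind -6.1 up 54.3 lat 1.5 | tilt 7.1 yaw -18.9 | axis vs normal 12.9 F [ 0.5  0.1 -1.3]
[ 0.58273305 -0.17912005  0.22282611] [-0.46342132 -0.14775833  2.12748954  0.19773587  0.53038235  1.18626883]
-0.89 -0.05 0.95 0 -0 -0; -0.9 -0.05 0.95 0 -0 -0; -0.89 -0.05 0.95 0 -0 -0; -0.9 -0.04 0.95 0 -0 -0; -0.89 -0.05 0.94 0 -0 -0
mm/row 13.0  rad/row 0.001  end err mm [-0.03982968 -0.0178692  -0.03291816]
```

>>> carry_out(increments="-0.9 -0.05 0.95 0 0 0; -0.9 -0.05 0.95 0 0 0; -0.9 -0.05 0.95 0 0 0; -0.9 -0.05 0.95 0 0 0; -0.9 -0.05 0.95 0 0 0; 0 0 0 0 0 0; 0 0 0 0 0 0")

```text
t: 8.55
tcp_pos: [0.5749, -0.1786, 0.1568]
ee_rot: [[0.784, -0.232, 0.575], [-0.157, -0.972, -0.177], [0.6, 0.049, -0.798]]
force: [0.4, -0.0, -0.7]
width: 0.066
```

Run:
```python
from h import *
o=tipstat(); d=np.radians(7); print(o['tcp_pos'])
b=tool_for(TIP,HOLE+.010*NB,YR,d); plan(*b,4)
g=grab('wrist','w8.npz'); cv2.imwrite('pics/w8.png',cv2.resize(g['p'][:,:,::-1],(800,600)))
s=grab('scene','s8.npz'); u,v=proj(s,HOLE)[0].astype(int); crop(s,u-60,v-60,120,90,6,'pics/cs8.png')
```

```text
t 8.55 tip rel hole mm: behind 30.5 up -1.1 lat -0.5 | tilt 7.1 yaw -18.9 | axis vs normal 12.9 F [ 0.4 -0.  -0.7]
[ 0.5749241  -0.17864902  0.15684569]
-0.08 -0.03 -0.5 0 -0 -0; -0.09 -0.03 -0.51 0 -0 -0; -0.08 -0.03 -0.5 0 -0 -0; -0.09 -0.04 -0.51 0 -0 -0
mm/row 5.1  rad/row 0.001  end err mm [ 0.05043609 -0.01518178 -0.00886743]
```

View pics/cs8.png

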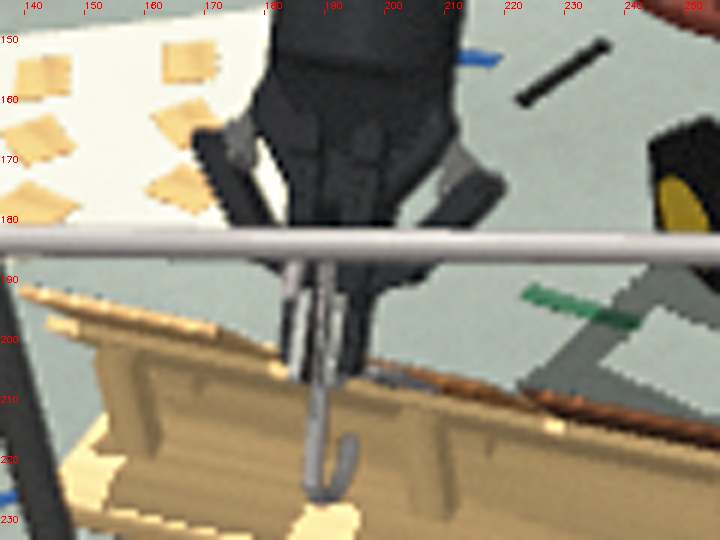

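View pics/w8.png

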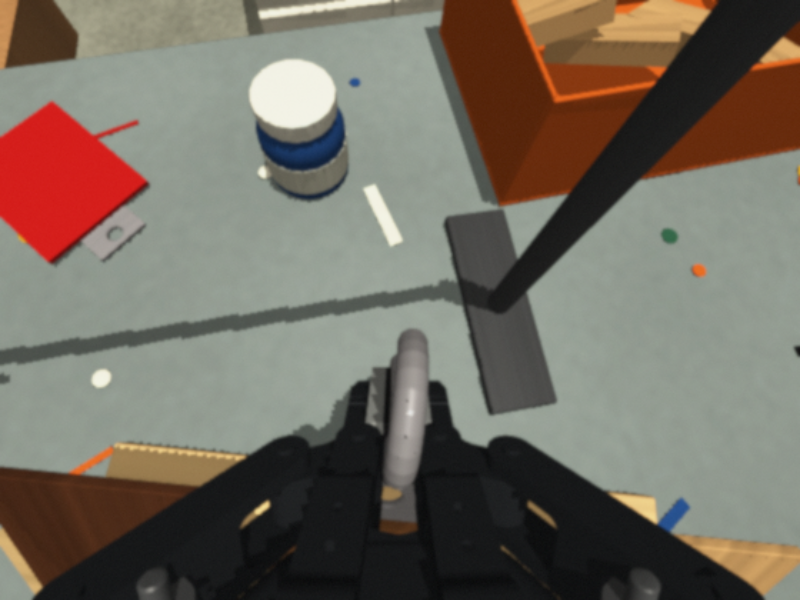

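The scene view shows the hook behind the rack, with its free tip at about (192.5,217), and the tab edge at about (203,206). I'll compare that with the prediction before advancing.

Run:
```python
from h import *
np.set_printoptions(precision=2,suppress=True)
s=load('s8.npz'); o=env.observe(); Rh,C=hook_from_tool(o['tcp_pos'],o['ee_rot'])
X=hook_pts()@Rh.T+C; uv=proj(s,X)
print('tip',uv[0],'arc end',uv[7],'bottom idx', uv[np.argmax(uv[:,1])], 'shank low',uv[68], 'shank mid-low', uv[85])
print('hole',proj(s,HOLE), 'tab corners',proj(s,np.array([HOLE+11*.001*UB+a*.001*LY for a in(21,-21)])))
crop(s,170,185,60,50,12,'pics/cs8b.png')
```

```text
tip [193.46 215.52] arc end [193.06 217.91] bottom idx [189.04 224.63] shank low [187.32 221.79] shank mid-low [188.13 211.36]
hole [[196.77 203.9 ]] tab corners [[202.86 204.61]
 [187.43 201.52]]
```

View pics/cs8b.png

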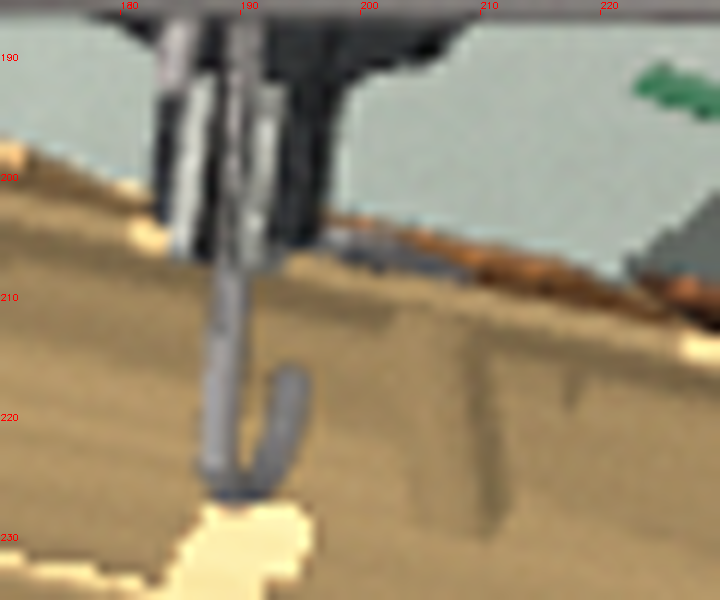

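>>> carry_out(increments="-0.08 -0.03 -0.5 0 0 0; -0.08 -0.03 -0.5 0 0 0; -0.08 -0.03 -0.5 0 0 0; -0.08 -0.03 -0.5 0 0 0; 0 0 0 0 0 0; 0 0 0 0 0 0")

```text
t: 9.25
tcp_pos: [0.5615, -0.1735, 0.1721]
ee_rot: [[0.783, -0.232, 0.577], [-0.157, -0.972, -0.178], [0.602, 0.049, -0.797]]
force: [-0.4, 0.9, -1.7]
width: 0.067
```

Run:
```python
from h import *
o=tipstat(); d=np.radians(7); print(o['tcp_pos'])
for k in (.004,-.002,-.008):
  b=tool_for(TIP,HOLE+k*NB,YR,d); plan(*b,4)
```

```text
t 9.25 tip rel hole mm: behind 9.8 up 1.3 lat 0.0 | tilt 7.2 yaw -18.9 | axis vs normal 12.8 F [-0.4  0.9 -1.7]
[ 0.56148421 -0.17352751  0.17208784]
-0.06 -0.01 -0.13 0 -0 -0; -0.06 -0.01 -0.13 0 -0 -0; -0.06 -0.01 -0.13 0 -0 -0; -0.07 -0.01 -0.13 0 -0 -0
mm/row 1.4  rad/row 0.001  end err mm [0.01362746 0.01054413 0.00925901]
-0.1 -0.02 -0.28 0 -0 -0; -0.09 -0.01 -0.28 0 -0 -0; -0.1 -0.02 -0.27 0 -0 -0; -0.09 -0.01 -0.28 0 -0 -0
mm/row 2.9  rad/row 0.001  end err mm [ 0.0351058   0.03683214 -0.0450418 ]
-0.13 -0.02 -0.42 0 -0 -0; -0.13 -0.02 -0.42 0 -0 -0; -0.13 -0.02 -0.42 0 -0 -0; -0.12 -0.03 -0.43 0 -0 -0
mm/row 4.4  rad/row 0.001  end err mm [-0.02427892 -0.01624569 -0.01471266]
```

>>> carry_out(increments="-0.06 0 -0.13 0 0 0; -0.06 0 -0.13 0 0 0; -0.06 0 -0.13 0 0 0; -0.06 0 -0.13 0 0 0; 0 0 0 0 0 0")

```text
t: 9.75
tcp_pos: [0.5564, -0.1721, 0.1743]
ee_rot: [[0.784, -0.232, 0.576], [-0.157, -0.972, -0.177], [0.601, 0.049, -0.798]]
force: [-0.6, -0.7, -0.8]
width: 0.067
```

Run:
```python
from h import *
o=tipstat(); d=np.radians(7); print(o['tcp_pos'])
for k in (.0,-.004):
  b=tool_for(TIP,HOLE+k*NB,YR,d); plan(*b,4)
g=grab('top','t9.npz'); u,v=proj(g,HOLE)[0].astype(int); crop(g,u-50,v-40,100,70,7,'pics/ct9.png')
```

```text
t 9.75 tip rel hole mm: behind 4.3 up -0.4 lat -0.3 | tilt 7.1 yaw -18.9 | axis vs normal 12.9 F [-0.6 -0.7 -0.8]
[ 0.55644116 -0.17212358  0.17429391]
-0.01 -0.01 -0.1 0 -0 -0; -0.01 -0.01 -0.11 0 -0 -0; -0.02 -0.01 -0.1 0 -0 -0; -0.01 -0.02 -0.11 0 -0 -0
mm/row 1.1  rad/row 0.001  end err mm [-0.01462313 -0.01560294 -0.02860312]
-0.04 -0.02 -0.2 0 -0 -0; -0.03 -0.01 -0.2 0 -0 -0; -0.04 -0.02 -0.2 0 -0 -0; -0.03 -0.01 -0.21 0 -0 -0
mm/row 2.1  rad/row 0.001  end err mm [ 0.0122049   0.03631234 -0.0226827 ]
```

View pics/ct9.png

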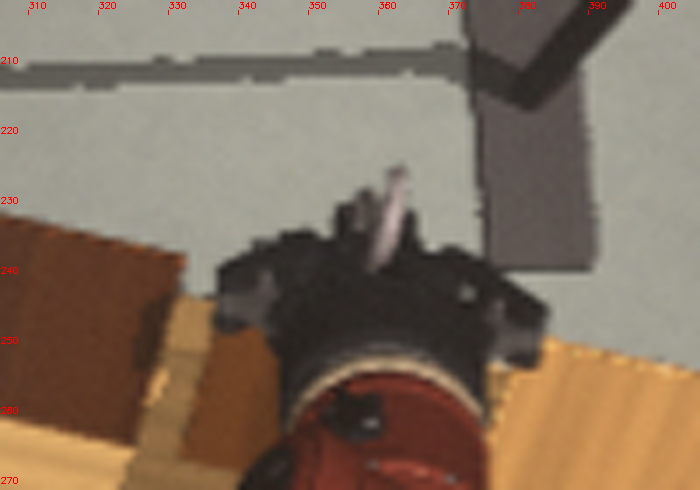

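>>> carry_out(increments="-0.02 -0.01 -0.13 0 0 0; -0.02 -0.01 -0.13 0 0 0; -0.02 -0.01 -0.13 0 0 0; -0.02 -0.01 -0.13 0 0 0; 0 0 0 0 0 0")

```text
t: 10.3
tcp_pos: [0.5531, -0.1707, 0.1782]
ee_rot: [[0.784, -0.232, 0.576], [-0.157, -0.972, -0.178], [0.601, 0.049, -0.798]]
force: [-0.0, 1.5, -0.3]
width: 0.066
```

Run:
```python
from h import *
o=tipstat(); d=np.radians(7); print(o['tcp_pos'])
for k in (-.004,-.008):
  b=tool_for(TIP,HOLE+k*NB,YR,d); plan(*b,4)
```

```text
t 10.30 tip rel hole mm: behind -1.0 up 0.3 lat -0.0 | tilt 7.1 yaw -18.9 | axis vs normal 12.8 F [-0.   1.5 -0.3]
[ 0.55305192 -0.17073629  0.17821776]
-0.02 -0.01 -0.07 0 -0 -0; -0.02 -0.01 -0.07 0 -0 -0; -0.02 -0 -0.07 0 -0 -0; -0.03 -0.01 -0.07 0 -0 -0
mm/row 0.7  rad/row 0.001  end err mm [ 0.02640529 -0.04079572 -0.03173018]
-0.04 -0.01 -0.17 0 -0 -0; -0.05 -0.01 -0.17 0 -0 -0; -0.04 -0.01 -0.16 0 -0 -0; -0.05 -0.01 -0.17 0 -0 -0
mm/row 1.7  rad/row 0.001  end err mm [ 0.05429661  0.01066496 -0.0244306 ]
```

>>> carry_out(increments="-0.04 -0.01 -0.13 0 0 0; -0.04 -0.01 -0.13 0 0 0; -0.04 -0.01 -0.13 0 0 0; 0 0 0 0 0 0")

```text
t: 10.7
tcp_pos: [0.5499, -0.1695, 0.1805]
ee_rot: [[0.784, -0.232, 0.576], [-0.157, -0.972, -0.178], [0.601, 0.049, -0.798]]
force: [-0.8, 0.1, -0.5]
width: 0.065
```

Run:
```python
from h import *
o=tipstat(); d=np.radians(7); print(o['tcp_pos'])
for k in (-.008,-.012):
  b=tool_for(TIP,HOLE+k*NB,YR,d); plan(*b,4)
g=grab('wrist','w10.npz'); crop(g,230,300,110,120,6,'pics/cw10.png')
s=grab('scene','s10.npz'); crop(s,165,180,60,50,12,'pics/cs10.png')
```

```text
t 10.70 tip rel hole mm: behind -5.1 up -0.1 lat 0.1 | tilt 7.1 yaw -18.9 | axis vs normal 12.8 F [-0.8  0.1 -0.5]
[ 0.54987734 -0.16954132  0.18050378]
-0.01 -0 -0.07 0 -0 -0; -0.01 -0 -0.07 0 -0 -0; -0.01 -0.01 -0.07 0 -0 -0; -0.02 -0 -0.07 0 -0 -0
mm/row 0.7  rad/row 0.001  end err mm [0.03140838 0.00367652 0.00371657]
-0.03 -0.01 -0.17 0 -0 -0; -0.04 -0.01 -0.17 0 -0 -0; -0.03 -0 -0.16 0 -0 -0; -0.04 -0.01 -0.17 0 -0 -0
mm/row 1.7  rad/row 0.001  end err mm [ 0.03579523 -0.04189825  0.01548168]
```

View pics/cs10.png

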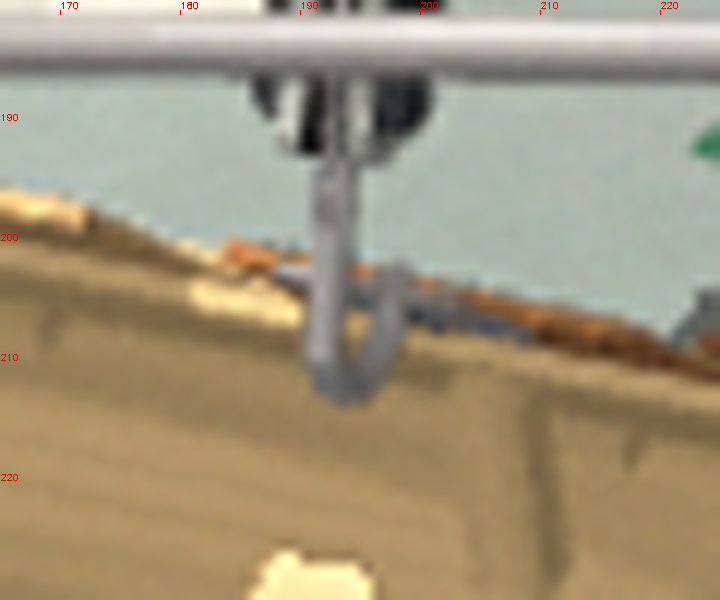

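View pics/cw10.png

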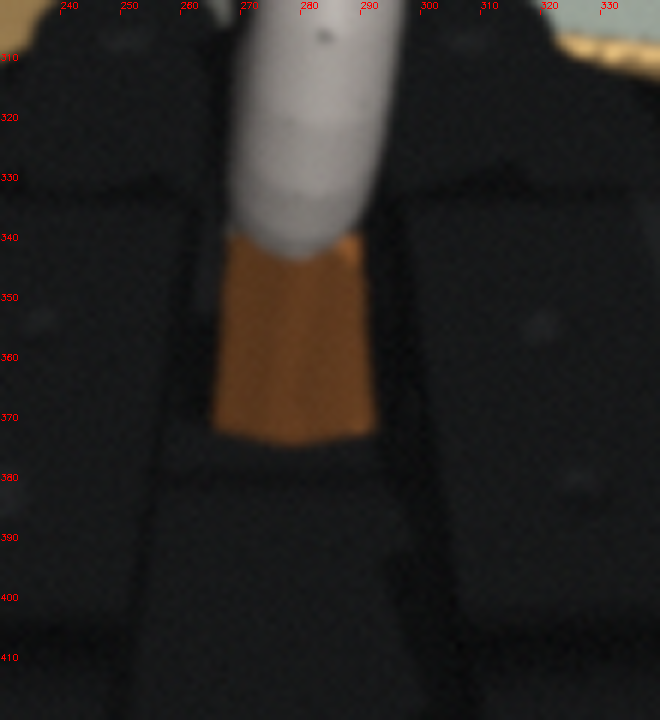

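```bash
cat >> h.py <<'E'
def ap(a): a=np.radians(a); return np.array([16*np.cos(a),0,-44+16*np.sin(a)])/1000
E
python3 - <<'E'
from h import *
o=env.observe(); prev=(o['tcp_pos'],o['ee_rot'])
for loc,tl,n in [(ap(210),6,4),(ap(227),2,4),(ap(247),-3,4)]:
    b=tool_for(loc,HOLE,YR,np.radians(tl)); plan(*b,n,*prev); prev=b
E
```

```text
0.04 0 -0.01 0 -0 -0; 0.04 0 -0.01 0 -0.01 -0; 0.05 0.01 -0.01 0 -0 -0; 0.04 0 -0.02 0 -0.01 -0
mm/row 0.4  rad/row 0.005  end err mm [ 0.01361985 -0.04567117 -0.00368995]
0.04 0 -0.05 0 -0.02 0; 0.04 0 -0.05 0 -0.02 0; 0.04 0.01 -0.05 0 -0.01 0; 0.04 0 -0.04 0.01 -0.02 0
mm/row 0.6  rad/row 0.017  end err mm [-0.04913251 -0.02649502  0.01065719]
0.02 0 -0.04 0 -0.02 0; 0.02 0 -0.04 0 -0.02 0; 0.02 0 -0.04 0 -0.02 0; 0.01 0.01 -0.05 0.01 -0.03 0
mm/row 0.5  rad/row 0.022  end err mm [ 0.06539458  0.0316405  -0.01792044]
```

>>> carry_out(increments="0.08 0 -0.03 0 -0.01 0; 0.08 0 -0.03 0 -0.01 0; 0.08 0 -0.1 0 -0.03 0; 0.08 0 -0.1 0 -0.04 0; 0 0 0 0 0 0")

```text
t: 11.3
tcp_pos: [0.5526, -0.1703, 0.1861]
ee_rot: [[0.831, -0.232, 0.505], [-0.171, -0.972, -0.164], [0.529, 0.05, -0.847]]
force: [-0.4, -0.3, -0.3]
width: 0.069
```

```bash
cat >> h.py <<'E'
def barstat():
    o=tipstat(); Rh,C=hook_from_tool(o['tcp_pos'],o['ee_rot']); X=hook_pts()@Rh.T+C-HOLE
    n=X@NB; i=[k for k in range(67) if n[k]*n[k+1]<=0]
    for k in i: print('bar crosses tab plane at idx',k,'local',np.round(hook_pts()[k]*1000,1),'up %.1f lat %.1f'%(X[k]@UB*1000,X[k]@LY*1000))
    return o
E
python3 - <<'E'
from h import *
o=barstat(); prev=(o['tcp_pos'],o['ee_rot'])
for loc,tl,n in [(ap(232),0,4),(ap(247),-3,4)]:
    b=tool_for(loc,HOLE,YR,np.radians(tl)); plan(*b,n,*prev); prev=b
E
```

```text
t 11.30 tip rel hole mm: behind -10.4 up 4.8 lat -0.1 | tilt 2.1 yaw -19.1 | axis vs normal 17.9 F [-0.4 -0.3 -0.3]
bar crosses tab plane at idx 13 local [-11.3   0.  -55.3] up 2.3 lat -0.2
-0.04 -0 0.02 0 -0.01 -0; -0.03 -0 0.02 0.01 -0.01 -0; -0.03 -0 0.02 0 -0.01 -0; -0.04 -0 0.02 0.01 -0.01 -0
mm/row 0.4  rad/row 0.010  end err mm [-0.00117292  0.00124488  0.02130073]
-0 -0 -0.04 0 -0.01 0; -0 -0 -0.04 0 -0.01 0; -0 -0 -0.04 0 -0.02 0; -0.01 -0 -0.05 0.01 -0.01 0
mm/row 0.4  rad/row 0.013  end err mm [ 0.05171096  0.02382745 -0.00131405]
```

Run:
```python
from h import *
o=env.observe(); prev=(o['tcp_pos'],o['ee_rot'])
for k,n in [(.012,4),(.045,6)]:
    b=tool_for(ap(232),HOLE+UB*(k),YR,0.0); plan(*b,n,*prev); prev=b
```

```text
0.25 0.03 -0.07 0 -0.01 -0; 0.25 0.03 -0.08 0.01 -0.01 -0; 0.25 0.03 -0.08 0 -0.01 -0; 0.24 0.02 -0.08 0.01 -0.01 -0
mm/row 2.6  rad/row 0.010  end err mm [ 0.00599096 -0.0520593  -0.0046116 ]
0.51 0.05 -0.19 0 0 0; 0.52 0.05 -0.19 0 0 0; 0.51 0.05 -0.19 0 0 0; 0.52 0.05 -0.19 0 0 0; 0.51 0.05 -0.19 0 0 0; 0.52 0.06 -0.18 0 0 0
mm/row 5.5  rad/row 0.000  end err mm [-0.04231506  0.02895109 -0.01560647]
```

>>> carry_out(increments="0.25 0.03 -0.08 0 -0.01 0; 0.25 0.03 -0.08 0.01 -0.01 0; 0.25 0.03 -0.08 0 -0.01 0; 0.25 0.02 -0.08 0.01 -0.01 0; 0 0 0 0 0 0")

```text
t: 11.8
tcp_pos: [0.5582, -0.1724, 0.1928]
ee_rot: [[0.852, -0.222, 0.475], [-0.178, -0.974, -0.136], [0.493, 0.031, -0.869]]
force: [-1.2, 0.3, -1.3]
width: 0.068
```

Run:
```python
from h import *
o=barstat(); 
s=grab('scene','s11.npz'); crop(s,165,175,70,60,11,'pics/cs11.png')
```

```text
t 11.80 tip rel hole mm: behind -12.2 up 13.5 lat 0.1 | tilt -0.4 yaw -18.7 | axis vs normal 20.3 F [-1.2  0.3 -1.3]
bar crosses tab plane at idx 16 local [ -9.7   0.  -56.7] up 10.5 lat 0.1
```

View pics/cs11.png

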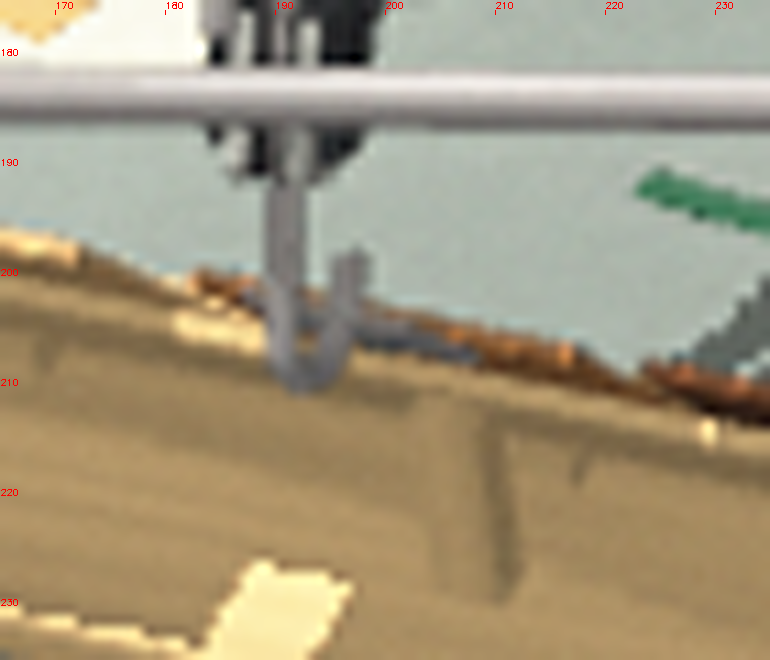

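>>> carry_out(increments="0.5 0.05 -0.2 0 0 0; 0.5 0.05 -0.2 0 0 0; 0.5 0.05 -0.2 0 0 0; 0.5 0.05 -0.2 0 0 0; 0.5 0.05 -0.2 0 0 0; 0 0 0 0 0 0")

```text
t: 12.45
tcp_pos: [0.5748, -0.178, 0.2149]
ee_rot: [[0.851, -0.222, 0.476], [-0.178, -0.974, -0.137], [0.495, 0.032, -0.868]]
force: [-0.2, 0.1, -1.6]
width: 0.062
```

Run:
```python
from h import *
o=barstat(); 
s=grab('scene','s12.npz'); crop(s,150,165,100,80,8,'pics/cs12.png')
g=grab('wrist','w12.npz'); cv2.imwrite('pics/w12.png',cv2.resize(g['p'][:,:,::-1],(800,600)))
```

```text
t 12.45 tip rel hole mm: behind -12.8 up 41.7 lat 0.1 | tilt -0.2 yaw -18.7 | axis vs normal 20.2 F [-0.2  0.1 -1.6]
bar crosses tab plane at idx 17 local [ -9.2   0.  -57.1] up 38.8 lat 0.1
```

View pics/cs12.png

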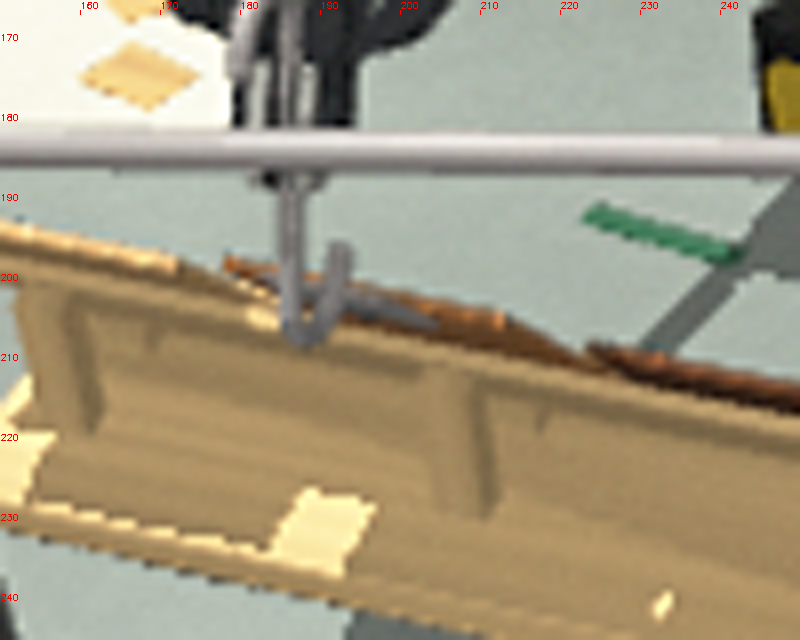

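View pics/w12.png

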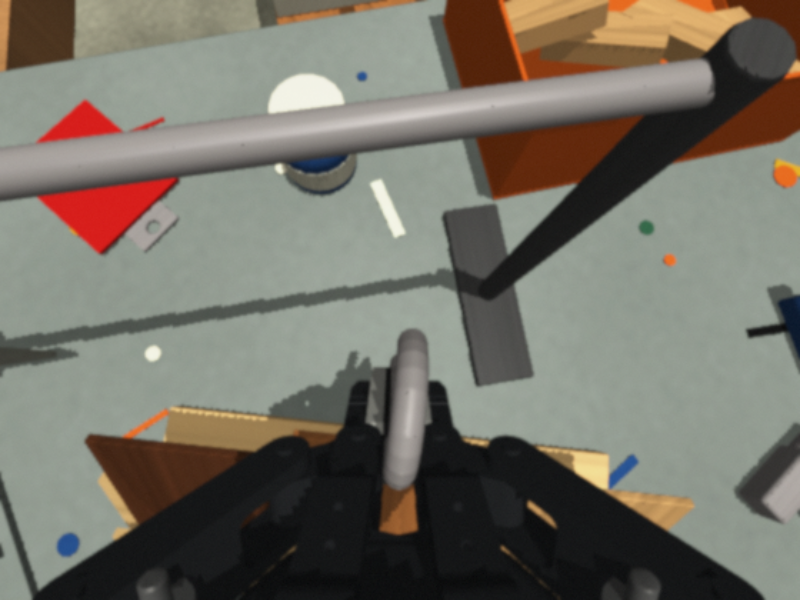

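Run:
```python
from h import *
o=env.observe()
b=tool_for(ap(240),HOLE+UB*.039-.014*FR+.08*UZ,YR,0.0); plan(*b,8); print(b[0]); P,_=fit(); print(ik(*b,P,o['q']))
```

```text
0.35 0.02 -0.98 -0 0 -0; 0.35 0.01 -0.98 -0 0 -0; 0.35 0.02 -0.98 -0 0 -0; 0.35 0.01 -0.98 -0 0 -0; 0.35 0.02 -0.98 -0 0 -0; 0.36 0.01 -0.97 -0 0 -0; 0.35 0.02 -0.98 -0 0 -0; 0.36 0.01 -0.97 -0 0.01 -0
mm/row 10.4  rad/row 0.001  end err mm [-0.03556337  0.00329175  0.01878813]
[ 0.56053927 -0.17313413  0.2958005 ]
(array([-0.46510045, -0.22938535,  2.0122027 ,  0.11724824,  0.84602106,
        1.26592188]), np.float64(1.3830189183616972e-09))
```

>>> carry_out(increments="0.35 0.02 -1.0 0 0 0; 0.35 0.01 -1.0 0 0 0; 0.35 0.02 -1.0 0 0 0; 0.35 0.01 -1.0 0 0 0; 0.35 0.02 -1.0 0 0 0; 0.35 0.01 -1.0 0 0 0; 0.35 0.02 -1.0 0 0 0; 0.35 0.01 -1.0 0 0 0")

```text
t: 13.35
tcp_pos: [0.5592, -0.1727, 0.2978]
ee_rot: [[0.852, -0.222, 0.475], [-0.178, -0.975, -0.136], [0.493, 0.032, -0.87]]
force: [0.5, 0.2, -2.1]
width: 0.068
```

Run:
```python
from h import *
o=barstat(); print(o['tcp_pos'])
s=grab('scene','s13.npz'); crop(s,120,130,140,110,5,'pics/cs13.png')
```

```text
t 13.35 tip rel hole mm: behind -78.8 up 94.5 lat 0.1 | tilt -0.4 yaw -18.7 | axis vs normal 20.4 F [ 0.5  0.2 -2.1]
[ 0.55918394 -0.1727429   0.29781417]
```

View pics/cs13.png

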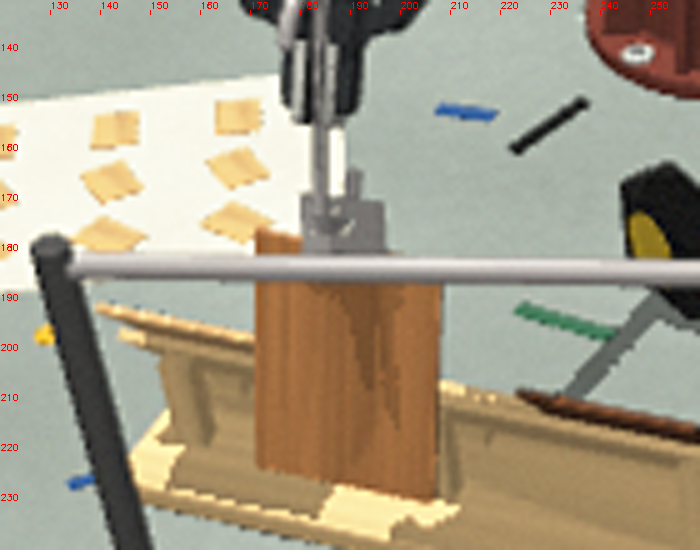

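Run:
```python
from h import *
np.set_printoptions(precision=4,suppress=True)
g=load('w12.npz'); t=load('top0.npz')
# rail edges by columns: grey between; use gradient
def edges_col(g,u,v0,v1):
    c=cv2.GaussianBlur(g['p'],(3,3),0)[v0:v1,u].astype(float).mean(1); d=np.diff(c); return v0+np.argsort(-np.abs(d))[:6]+.5
for u in(20,60,250,330,400,450): print(u,sorted(edges_col(g,u,50,145)))
crop(g,230,50,100,70,8,'pics/cr12.png')
o=env.observe(); print(hook_from_tool(o['tcp_pos'],o['ee_rot'])[1])
for u,v in [(30,119),(60,116),(250,92),(400,72),(450,65)]: print(world(g,u,v))
```

```text
20 [np.float64(132.5), np.float64(133.5), np.float64(136.5), np.float64(137.5), np.float64(138.5), np.float64(139.5)]
60 [np.float64(69.5), np.float64(70.5), np.float64(71.5), np.float64(94.5), np.float64(95.5), np.float64(96.5)]
250 [np.float64(50.5), np.float64(55.5), np.float64(56.5), np.float64(88.5), np.float64(106.5), np.float64(107.5)]
330 [np.float64(59.5), np.float64(60.5), np.float64(61.5), np.float64(62.5), np.float64(77.5), np.float64(143.5)]
400 [np.float64(52.5), np.float64(127.5), np.float64(128.5), np.float64(131.5), np.float64(132.5), np.float64(133.5)]
450 [np.float64(77.5), np.float64(126.5), np.float64(127.5), np.float64(128.5), np.float64(129.5), np.float64(130.5)]
[ 0.5551 -0.1718  0.3068]
[ 0.642  -0.1065  0.2855]
[ 0.6415 -0.1157  0.2849]
[ 0.637  -0.1794  0.2853]
[ 0.6339 -0.2332  0.2851]
[ 0.6332 -0.2523  0.2846]
```

View pics/cr12.png

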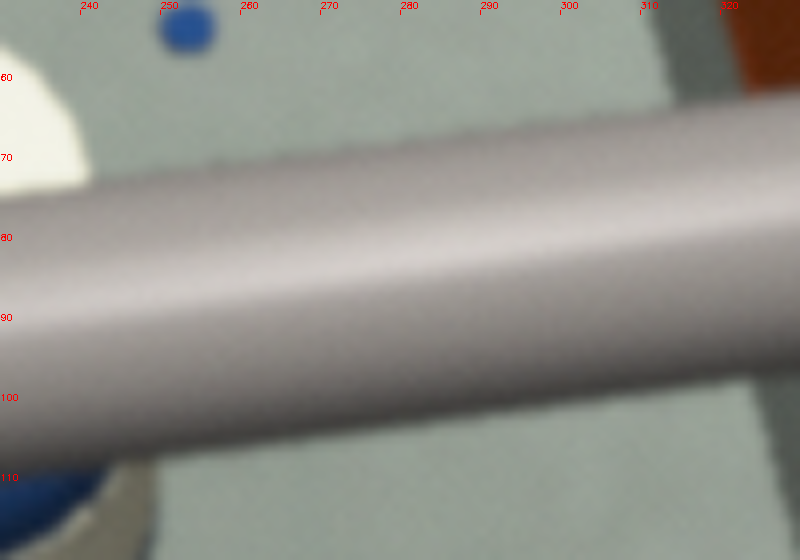

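Run:
```python
from h import *
np.set_printoptions(precision=4,suppress=True)
g=load('w12.npz')
def ax(u,v1,v2):
    # cylinder axis: bisector of tangent rays at z=.28
    r=[ray(g,u,v) for v in(v1,v2)]; d=sum(x[1]/np.linalg.norm(x[1]) for x in r); o=r[0][0]; return o+d*(.28-o[2])/d[2]
a,b,c=ax(240,72.8,108.5),ax(260,70,106.5),ax(310,64,99.5); print(a,b,c)
sl=(a-c)[0]/(a-c)[1]; print('slope',sl, 'top slope',(.6673-.6372)/(.2366+.2796), 'depth slope',(.642-.6332)/(.1458))
print('x at y=-.1: wrist',b[0]+.058*(-.1-b[1]),'top',.6372+.0583*(-.1+.2796))
RX=b[0]+.0585*(-.1-b[1]); yaw=-.0585; f=np.array([np.cos(yaw),np.sin(yaw),0]); A=np.array([RX,-.1,.28]); print(A)
def C(bx,bz): return A-f*bx-UZ*bz
o=env.observe(); prev=(o['tcp_pos'],o['ee_rot']); q=o['q']; P,_=fit()
for (bx,bz),n in [((60,15),6),((20,25),4),((10,29),2),((5,36),2),((1,45),2),((0,50),2)]:
    p=tool_from_hook(Rhook(yaw,0),C(bx/1000,bz/1000)); q,e=ik(*p,P,q); print((bx,bz),p[0],q,e); plan(*p,n,*prev); prev=p
```

```text
[ 0.6414 -0.1763  0.28  ] [ 0.6409 -0.1836  0.28  ] [ 0.6397 -0.2022  0.28  ]
slope 0.06605871276892802 top slope 0.05831073227431231 depth slope 0.06035665294924574
x at y=-.1: wrist 0.6457113134740312 top 0.6476706799999999
[ 0.6458 -0.1     0.28  ]
(60, 15) [ 0.5912 -0.0965  0.2588] [-0.3659 -0.16    2.0251  0.2391  0.7939  1.026 ] 2.711932571445158e-11
-0.13 -1.38 0.67 0.02 0 -0.04; -0.08 -1.37 0.7 0.02 0 -0.04; -0.03 -1.36 0.73 0.02 0 -0.04; 0.03 -1.35 0.76 0.02 0 -0.04; 0.08 -1.33 0.78 0.02 0.01 -0.04; 0.13 -1.31 0.82 0.03 0 -0.03
mm/row 15.4  rad/row 0.045  end err mm [0.0247 0.0321 0.0526]
(20, 25) [ 0.6311 -0.0988  0.2488] [-0.3408 -0.0565  1.951   0.23    0.7597  1.0493] 1.6653345369377348e-15
0.74 0.09 0.72 0 0 0; 0.73 0.09 0.71 0 0 0; 0.74 0.09 0.72 0 0 0; 0.73 0.1 0.71 0 0 0
mm/row 10.3  rad/row 0.000  end err mm [ 0.051   0.0186 -0.0004]
(10, 29) [ 0.6411 -0.0994  0.2448] [-0.3352 -0.0298  1.9332  0.2285  0.7499  1.054 ] 1.9649223400641938e-13
0.33 0.04 0.42 0 0 0; 0.33 0.05 0.43 0 0 0
mm/row 5.4  rad/row 0.000  end err mm [-0.0112  0.0355  0.0439]
(5, 36) [ 0.6461 -0.0997  0.2378] [-0.3324 -0.0112  1.9288  0.2301  0.7355  1.0529] 2.2803980925800715e-12
0.04 0.01 0.43 0 0 0; 0.04 0.01 0.43 0 0 0
mm/row 4.3  rad/row 0.000  end err mm [-0.0033 -0.0472  0.045 ]
(1, 45) [ 0.6501 -0.0999  0.2288] [-0.3303  0.0076  1.928   0.2333  0.7175  1.0497] 2.770561557952078e-12
-0.05 0 0.49 0 0 0; -0.05 0.01 0.49 0 0 0
mm/row 4.9  rad/row 0.000  end err mm [-0.0388  0.0241 -0.0152]
(0, 50) [ 0.6511 -0.1     0.2238] [-0.3297  0.0154  1.9301  0.2356  0.7077  1.0469] 1.738451915894657e-14
-0.08 -0 0.24 0 0 0; -0.08 -0.01 0.24 0 0 0
mm/row 2.5  rad/row 0.000  end err mm [-0.0094 -0.0191 -0.0409]
```

```bash
cat >> h.py <<'E'
YL=-.0585; FL=np.array([np.cos(YL),np.sin(YL),0]); AX=np.array([.6429,-.15,.28])
def railpose(bx,bz): return tool_from_hook(Rhook(YL,0),AX-FL*bx/1000-UZ*bz/1000)
def railstat():
    o=env.observe(); Rh,C=hook_from_tool(o['tcp_pos'],o['ee_rot']); d=AX-C
    print('t %.2f rail rel hook: bx %.1f bz %.1f dy %.1f yaw %.1f tilt %.1f'%(o['t'],d@FL*1000,d[2]*1000,d[1]*1000,np.degrees(np.arctan2(Rh[1,0],Rh[0,0])),np.degrees(np.arctan2(Rh[2,0],np.hypot(*Rh[:2,0])))),'F',np.round(o['force'],1)); return o
E
python3 - <<'E'
from h import *
o=railstat(); P,_=fit(); q=o['q']
prev=(o['tcp_pos'],o['ee_rot'])
for (bx,bz),n in [((50,5),6),((20,25),4)]:
    p=railpose(bx,bz); q,e=ik(*p,P,q); print(p[0],q,e); plan(*p,n,*prev); prev=p
E
```

```text
t 13.40 rail rel hook: bx 86.4 bz -26.8 dy 21.8 yaw -18.7 tilt -0.1 F [ 0.9 -0.2 -0.9]
[ 0.59834578 -0.14707566  0.26877009] [-0.46170568 -0.1222147   1.97262179  0.29227898  0.83222462  0.90913858] 4.248991918276189e-10
0.2 -0.58 0.7 0.02 0 -0.04; 0.22 -0.56 0.72 0.02 0 -0.04; 0.24 -0.54 0.72 0.02 0 -0.04; 0.27 -0.51 0.74 0.02 0 -0.04; 0.28 -0.49 0.75 0.02 0.01 -0.04; 0.3 -0.46 0.75 0.03 0 -0.03
mm/row 9.3  rad/row 0.045  end err mm [ 0.01765166 -0.03507836 -0.025379  ]
[ 0.62829446 -0.14882966  0.24877009] [-0.43779098 -0.03500562  1.9303647   0.29083025  0.78260771  0.92152429] 1.1102230246251565e-15
0.4 0.06 0.81 0 0 0; 0.4 0.06 0.81 0 0 0; 0.39 0.06 0.8 0 0 0; 0.4 0.05 0.81 0 0 0
mm/row 9.0  rad/row 0.000  end err mm [-0.03662935 -0.0045936  -0.01974098]
```

>>> carry_out(increments="0.2 -0.6 0.7 0.02 0 -0.04; 0.2 -0.55 0.7 0.02 0 -0.04; 0.25 -0.55 0.7 0.02 0 -0.04; 0.25 -0.5 0.75 0.02 0 -0.04; 0.3 -0.5 0.75 0.02 0.01 -0.04; 0.3 -0.45 0.75 0.03 0 -0.03; 0 0 0 0 0 0; 0 0 0 0 0 0")

```text
t: 14.2
tcp_pos: [0.5969, -0.1465, 0.265]
ee_rot: [[0.869, 0.039, 0.493], [0.05, -0.999, -0.008], [0.492, 0.031, -0.87]]
force: [0.0, 0.8, -1.8]
width: 0.061
```

Run:
```python
from h import *
np.set_printoptions(precision=4,suppress=True)
o=railstat(); prev=(o['tcp_pos'],o['ee_rot'])
for (bx,bz),n in [((20,25),4),((10,29),2)]:
    p=railpose(bx,bz); plan(*p,n,*prev); prev=p
g=grab('wrist','w14.npz'); cv2.imwrite('pics/w14.png',cv2.resize(g['p'][:,:,::-1],(800,600)))
s=grab('scene','s14.npz'); crop(s,120,130,140,110,5,'pics/cs14.png')
```

```text
t 14.20 rail rel hook: bx 51.4 bz 8.7 dy -3.4 yaw -3.6 tilt -0.4 F [ 0.   0.8 -1.8]
0.48 0.08 0.74 -0 0 -0; 0.48 0.07 0.74 -0 0 -0; 0.48 0.08 0.74 -0 0 -0; 0.48 0.07 0.74 -0 0.01 -0.01
mm/row 8.9  rad/row 0.002  end err mm [-0.0174 -0.0235 -0.0319]
0.33 0.04 0.42 0 0 0; 0.33 0.05 0.43 0 0 0
mm/row 5.4  rad/row 0.000  end err mm [-0.0112  0.0355  0.0439]
```

View pics/w14.png

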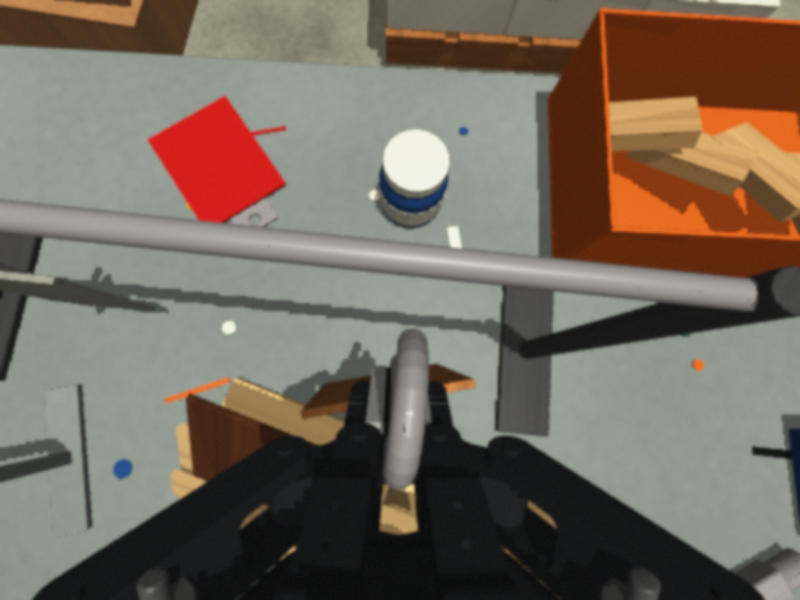

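View pics/cs14.png

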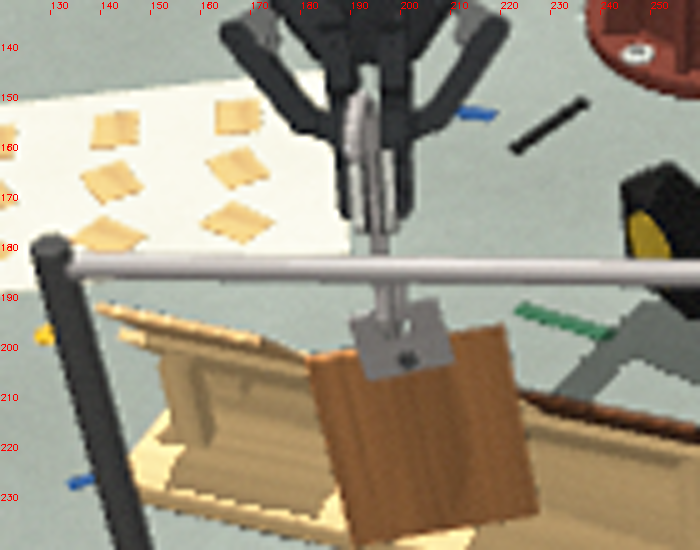

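>>> carry_out(increments="0.48 0.07 0.74 0 0 0; 0.48 0.07 0.74 0 0 0; 0.48 0.07 0.74 0 0 0; 0.48 0.07 0.74 0 0 0; 0 0 0 0 0 0; 0 0 0 0 0 0; 0 0 0 0 0 0")

```text
t: 15.0
tcp_pos: [0.6282, -0.1483, 0.2487]
ee_rot: [[0.869, 0.041, 0.493], [0.051, -0.999, -0.007], [0.492, 0.031, -0.87]]
force: [-1.0, -0.3, -2.3]
width: 0.066
```

Run:
```python
from h import *
np.set_printoptions(precision=4,suppress=True)
o=railstat(); prev=(o['tcp_pos'],o['ee_rot'])
for (bx,bz),n in [((10,29),2),((5,36),2),((1,45),2),((0,50),2)]:
    p=railpose(bx,bz); plan(*p,n,*prev); prev=p
g=grab('wrist','w15.npz'); cv2.imwrite('pics/w15.png',cv2.resize(g['p'][:,:,::-1],(800,600)))
s=grab('scene','s15.npz'); crop(s,120,130,140,110,5,'pics/cs15.png')
```

```text
t 15.00 rail rel hook: bx 20.1 bz 25.0 dy -1.7 yaw -3.5 tilt -0.4 F [-1.  -0.3 -2.3]
0.34 0.07 0.42 -0 0 -0; 0.33 0.07 0.42 -0 0.01 -0.01
mm/row 5.4  rad/row 0.005  end err mm [0.0443 0.0073 0.0163]
0.04 0.01 0.43 0 0 0; 0.04 0.01 0.43 0 0 0
mm/row 4.3  rad/row 0.000  end err mm [-0.0033 -0.0472  0.045 ]
-0.05 0 0.49 0 0 0; -0.05 0.01 0.49 0 0 0
mm/row 4.9  rad/row 0.000  end err mm [-0.0388  0.0241 -0.0152]
-0.08 -0 0.24 0 0 0; -0.08 -0.01 0.24 0 0 0
mm/row 2.5  rad/row 0.000  end err mm [-0.0094 -0.0191 -0.0409]
```

View pics/w15.png

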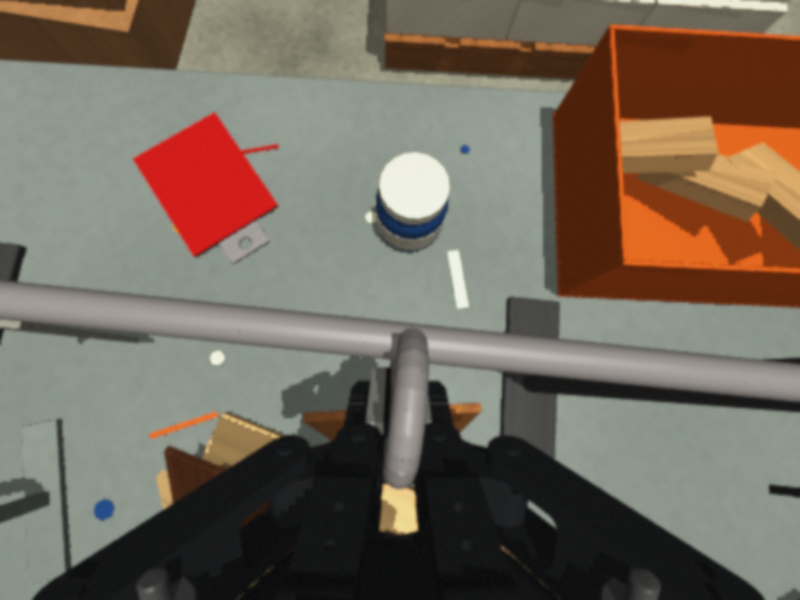

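View pics/cs15.png

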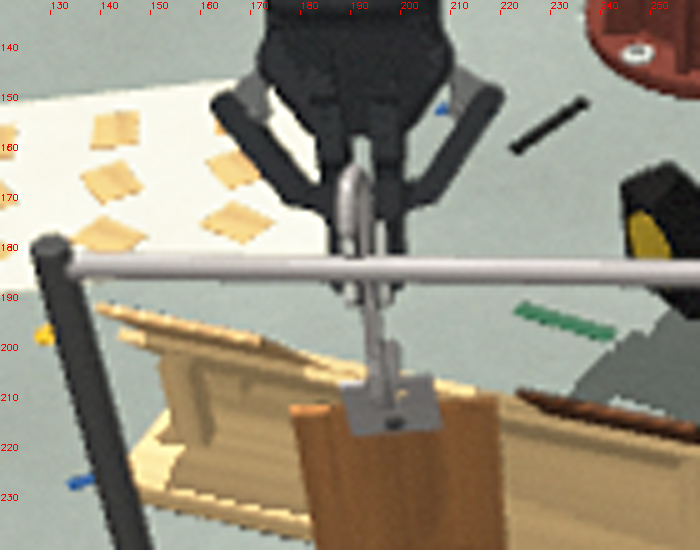

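>>> carry_out(increments="0.34 0.06 0.42 0 0 0; 0.34 0.06 0.42 0 0 0; 0.04 0.02 0.43 0 0 0; 0.04 0.02 0.43 0 0 0; 0 0 0 0 0 0; 0 0 0 0 0 0")

```text
t: 15.7
tcp_pos: [0.6432, -0.1496, 0.2372]
ee_rot: [[0.869, 0.041, 0.493], [0.05, -0.999, -0.007], [0.492, 0.031, -0.87]]
force: [-0.7, -0.1, -1.7]
width: 0.063
```

Run:
```python
from h import *
np.set_printoptions(precision=4,suppress=True)
o=railstat(); prev=(o['tcp_pos'],o['ee_rot'])
for (bx,bz),n in [((1,45),2),((0,50),2)]:
    p=railpose(bx,bz); plan(*p,n,*prev); prev=p
g=grab('wrist','w16.npz'); crop(g,230,200,120,140,5,'pics/cw16.png')
Rh,C=hook_from_tool(o['tcp_pos'],o['ee_rot'])
for u,v in [(240,265),(320,272)]: print(world(g,u,v))
```

```text
t 15.70 rail rel hook: bx 5.0 bz 36.5 dy -0.4 yaw -3.5 tilt -0.5 F [-0.7 -0.1 -1.7]
-0.03 0.01 0.47 -0 0 -0; -0.03 0.01 0.47 -0 0.01 -0.01
mm/row 4.7  rad/row 0.005  end err mm [-0.0319 -0.0467  0.0045]
-0.08 -0 0.24 0 0 0; -0.08 -0.01 0.24 0 0 0
mm/row 2.5  rad/row 0.000  end err mm [-0.0094 -0.0191 -0.0409]
[ 0.6456 -0.1329  0.2865]
[ 0.6442 -0.1635  0.2854]
```

View pics/cw16.png

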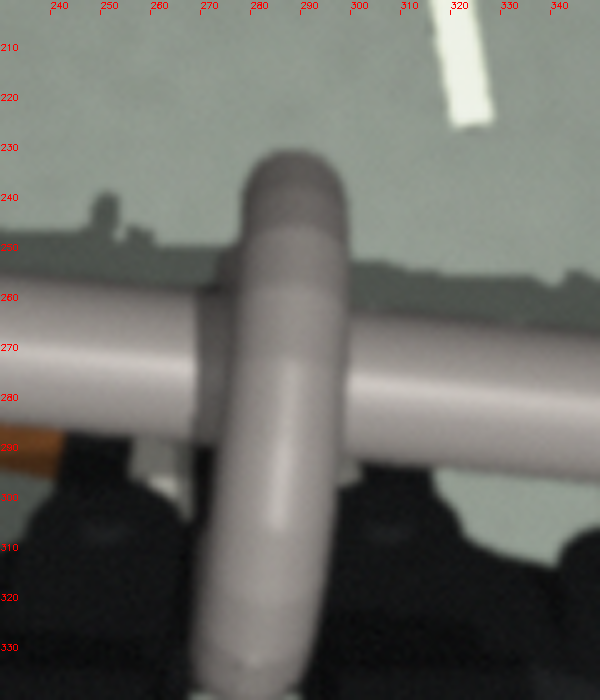

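>>> carry_out(increments="-0.03 0 0.47 0 0 0; -0.03 0 0.47 0 0 0; -0.08 0 0.24 0 0 0; 0 0 0 0 0 0; 0 0 0 0 0 0")

```text
t: 16.25
tcp_pos: [0.6477, -0.1496, 0.2263]
ee_rot: [[0.869, 0.041, 0.493], [0.05, -0.999, -0.007], [0.492, 0.03, -0.87]]
force: [-1.0, -0.4, -3.2]
width: 0.066
```

Run:
```python
from h import *
o=railstat(); plan(*railpose(0,50),2)
g=grab('wrist','w17.npz'); crop(g,230,200,120,140,5,'pics/cw17.png')
```

```text
t 16.25 rail rel hook: bx 0.5 bz 47.4 dy -0.3 yaw -3.5 tilt -0.5 F [-1.  -0.4 -3.2]
-0.04 0.01 0.12 -0 0 -0; -0.04 0.02 0.13 -0 0.01 -0.01
mm/row 1.3  rad/row 0.005  end err mm [-0.01999097  0.0032892   0.0233524 ]
```

View pics/cw17.png

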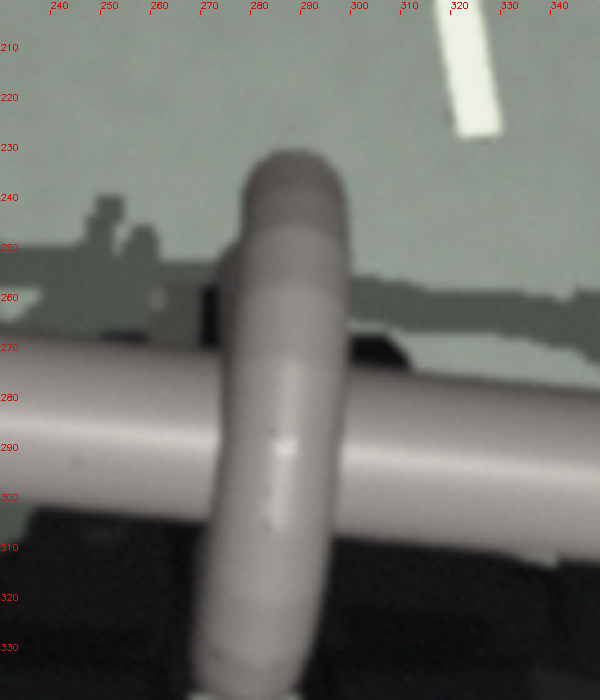

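Next I lower the last few millimetres, watching for the weight to pass onto the rail.

>>> carry_out(increments="-0.04 0 0.12 0 0 0; -0.04 0 0.12 0 0 0; 0 0 0 0 0 0")

```text
t: 16.6
tcp_pos: [0.6484, -0.1498, 0.2255]
ee_rot: [[0.869, 0.04, 0.494], [0.05, -0.999, -0.007], [0.493, 0.031, -0.87]]
force: [-7.8, 1.5, 1.9]
width: 0.065
```

Run:
```python
from h import *
o=railstat(); print(o['ft_torque'])
s=grab('scene','s18.npz'); crop(s,140,150,110,120,5,'pics/cs18.png')
for i in range(3): print(np.round(env.observe()['force'],1))
```

```text
t 16.60 rail rel hook: bx -0.2 bz 48.2 dy -0.2 yaw -3.5 tilt -0.4 F [-7.8  1.5  1.9]
[ 0.27569656  0.79281339 -0.0532964 ]
[-7.5  1.   2.2]
[-7.5  1.   2.2]
[-7.5  1.   2.2]
```

View pics/cs18.png

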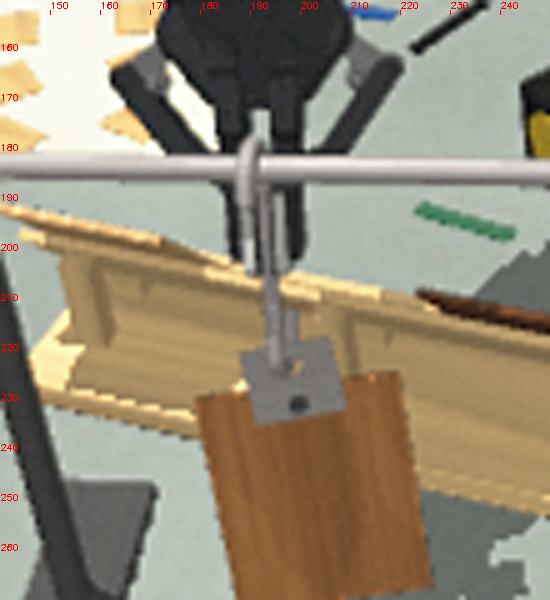

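>>> carry_out(increments="-0.26 0 -0.15 0 0 0; 0 0 0 0 0 0")

```text
t: 16.85
tcp_pos: [0.6462, -0.1504, 0.2258]
ee_rot: [[0.868, 0.04, 0.496], [0.051, -0.999, -0.008], [0.495, 0.032, -0.868]]
force: [-1.5, 0.1, -0.1]
width: 0.063
```

Run:
```python
from h import *
o=railstat(); print(o['ft_torque'])
g=load('w17.npz'); L=env.observe()
```

```text
t 16.85 rail rel hook: bx 2.0 bz 48.0 dy 0.4 yaw -3.5 tilt -0.2 F [-1.5  0.1 -0.1]
[0.06833255 0.40565457 0.04964122]
```

>>> carry_out(increments="-0.16 0 0.08 0 0 0; 0 0 0 0 0 0")

```text
t: 17.05
tcp_pos: [0.6463, -0.1506, 0.2256]
ee_rot: [[0.866, 0.04, 0.498], [0.051, -0.999, -0.009], [0.497, 0.033, -0.867]]
force: [0.3, 2.0, 4.7]
width: 0.067
```

Run:
```python
from h import *
np.set_printoptions(precision=4,suppress=True)
o=railstat(); print(o['ft_torque'])
g=grab('wrist','w19.npz'); crop(g,230,200,120,140,5,'pics/cw19.png')
R,t=hook_in_tool(PAR); Rt,pt=o['ee_rot'],o['tcp_pos']
for u,v in [(288.3,242),(288,250),(287.5,262),(285.8,290),(283.3,310),(281.3,325),(279.5,335),(250,275),(320,285),(240,280),(330,290)]:
    W=world(g,u,v); d=W-(-g['R'].T@g['t']); d/=np.linalg.norm(d)
    h=R.T@(Rt.T@(W+(.004 if 270<u<300 else .006)*d-pt)-t); print(u,v,'hook frame mm',h*1000, W)
```

```text
t 17.05 rail rel hook: bx 1.9 bz 48.2 dy 0.6 yaw -3.5 tilt -0.1 F [0.3 2.  4.7]
[ 0.1391 -0.1129  0.1148]
288.3 242 hook frame mm [16.1806  0.4298 51.142 ] [ 0.6569 -0.1512  0.2869]
288 250 hook frame mm [13.0996  0.4737 54.5072] [ 0.6539 -0.151   0.2903]
287.5 262 hook frame mm [ 8.9363  0.404  56.8163] [ 0.6499 -0.1508  0.2926]
285.8 290 hook frame mm [-0.0891  0.2216 58.6669] [ 0.6412 -0.1504  0.2945]
283.3 310 hook frame mm [-6.573   0.3072 56.8427] [ 0.635  -0.15    0.2926]
281.3 325 hook frame mm [-11.6503   0.3519  54.4877] [ 0.6301 -0.1496  0.2903]
279.5 335 hook frame mm [-15.2475   0.5011  52.2713] [ 0.6267 -0.1492  0.288 ]
250 275 hook frame mm [ 3.248  12.8133 49.2646] [ 0.6452 -0.1386  0.2871]
320 285 hook frame mm [  2.2278 -12.6111  48.128 ] [ 0.6428 -0.1626  0.2858]
240 280 hook frame mm [ 1.1458 16.1783 48.6884] [ 0.6434 -0.1353  0.2865]
330 290 hook frame mm [  0.8454 -16.3153  48.2728] [ 0.6412 -0.166   0.2859]
```

View pics/cw19.png

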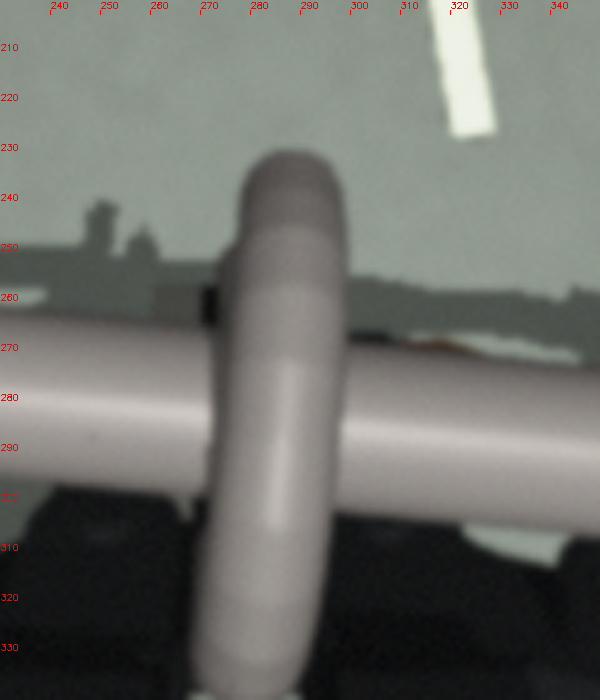

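Fz is now +4.7 N and Fx about 0, so the hook rests on the rail, and the crop shows the rail inside its crown. I'll release it.

>>> carry_out(increments="0 0 0 0 0 0; 0 0 0 0 0 0; 0 0 0 0 0 0; 0 0 0 0 0 0; 0 0 0 0 0 0", hand=0.4)

```text
t: 17.6
tcp_pos: [0.6442, -0.1501, 0.2224]
ee_rot: [[0.869, 0.04, 0.493], [0.05, -0.999, -0.007], [0.492, 0.031, -0.87]]
force: [-0.2, -0.5, -1.1]
width: 0.599
```

Run:
```python
from h import *
o=railstat(); print(o['width'])
g=grab('wrist','w20.npz'); cv2.imwrite('pics/w20.png',cv2.resize(g['p'][:,:,::-1],(800,600)))
s=grab('scene','s20.npz'); crop(s,140,150,110,120,5,'pics/cs20.png')
```

```text
t 17.60 rail rel hook: bx 4.0 bz 51.3 dy 0.1 yaw -3.5 tilt -0.5 F [-0.2 -0.5 -1.1]
0.5985241140565887
```

View pics/w20.png

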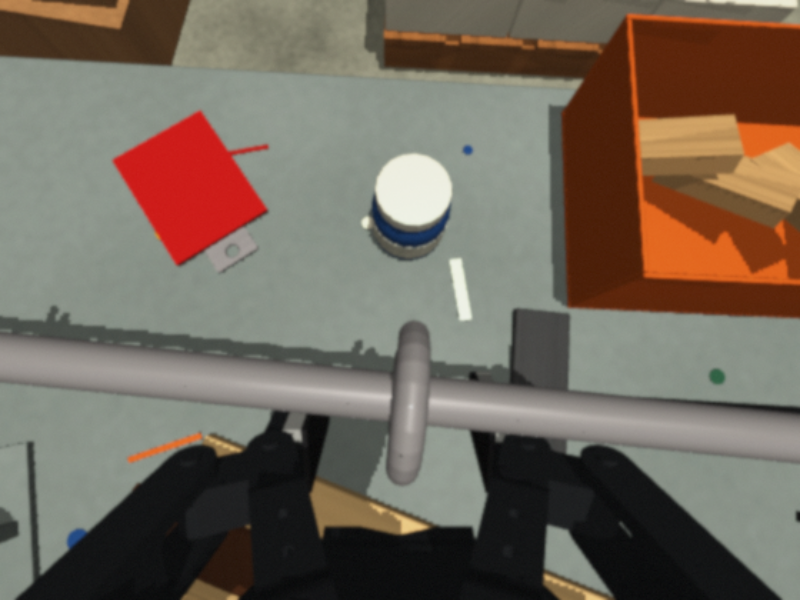

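View pics/cs20.png

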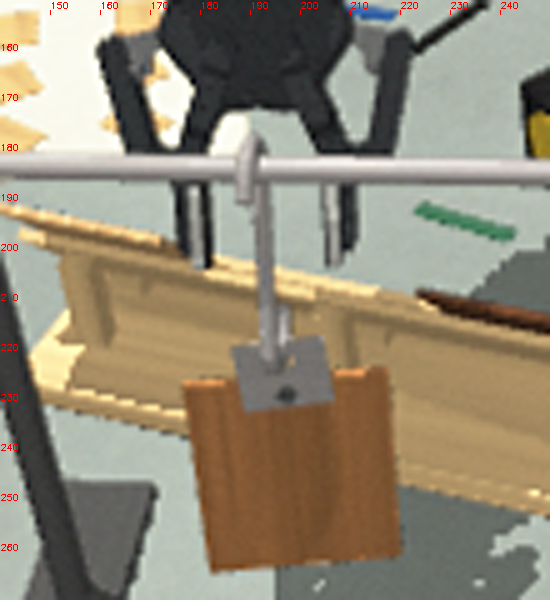

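>>> carry_out(increments="0 0 -1.0 0 0 0; 0 0 -1.5 0 0 0; 0 0 -1.5 0 0 0; 0 0 -2 0 0 0; 0 0 -2 0 0 0; 0 0 -2 0 0 0; 0 0 -2 0 0 0; 0 0 0 0 0 0")

```text
t: 18.5
tcp_pos: [0.5861, -0.1502, 0.3334]
ee_rot: [[0.865, 0.039, 0.501], [0.052, -0.999, -0.011], [0.5, 0.036, -0.866]]
force: [-0.0, -0.6, 0.6]
width: 0.6
```

>>> carry_out(increments="-1 0 -2 0 0 0; -1 0 -2 0 0 0; 0 0 0 0 0 0; 0 0 0 0 0 0; 0 0 0 0 0 0; 0 0 0 0 0 0; 0 0 0 0 0 0; 0 0 0 0 0 0")

```text
t: 19.3
tcp_pos: [0.5483, -0.1498, 0.3516]
ee_rot: [[0.869, 0.041, 0.493], [0.05, -0.999, -0.007], [0.492, 0.03, -0.87]]
force: [0.2, 0.1, 0.4]
width: 0.6
```

Run:
```python
from h import *
o=env.observe(); print(o['t'],o['tcp_pos'],o['force'])
s=grab('scene','s21.npz'); cv2.imwrite('pics/s21.png',cv2.resize(s['p'][:,:,::-1],(800,600))); crop(s,140,150,110,120,5,'pics/cs21.png')
t=grab('top','t21.npz'); cv2.imwrite('pics/t21.png',cv2.resize(t['p'][:,:,::-1],(800,600)))
```

```text
19.3 [ 0.54832988 -0.14983857  0.35164656] [0.23410344 0.09986598 0.4191342 ]
```

View pics/s21.png

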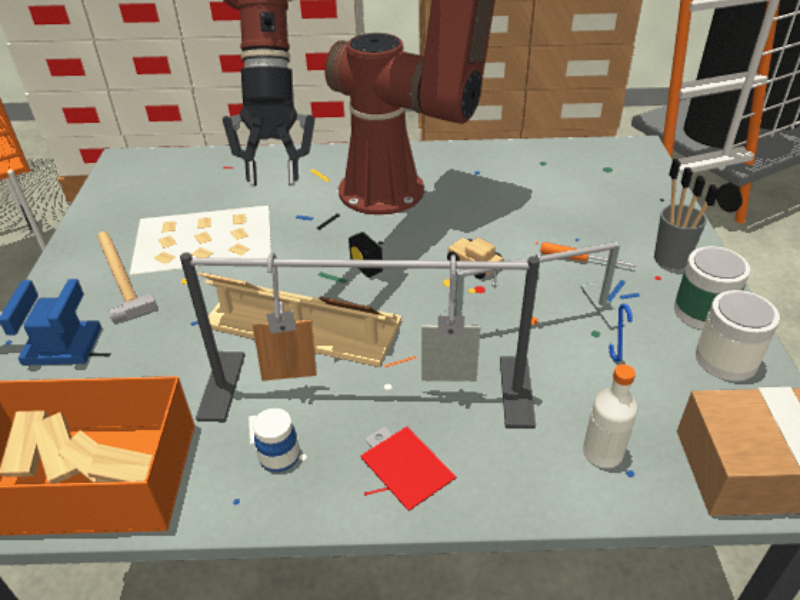

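View pics/cs21.png

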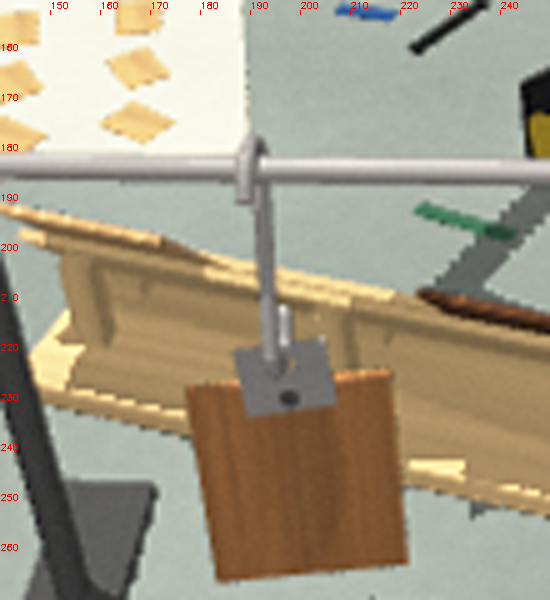

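View pics/t21.png

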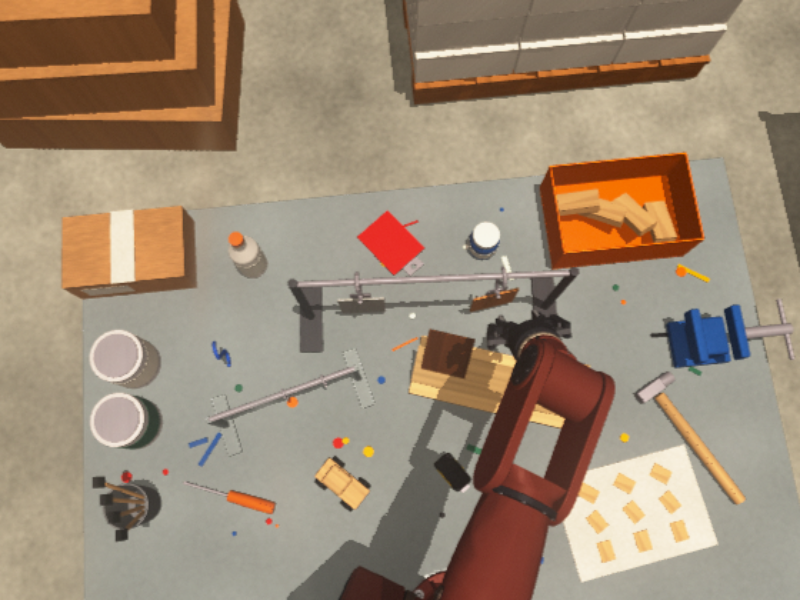

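>>> carry_out(increments="-2 2 -1 0 0 0; -2 2 -1 0 0 0; -2 2 -1 0 0 0; -2 2 -1 0 0 0; 0 0 0 0 0 0; 0 0 0 0 0 0; 0 0 0 0 0 0; 0 0 0 0 0 0")

```text
t: 20.2
tcp_pos: [0.4628, -0.2328, 0.3502]
ee_rot: [[0.869, 0.042, 0.494], [0.052, -0.999, -0.006], [0.493, 0.031, -0.87]]
force: [-0.5, -0.5, 0.2]
width: 0.604
```

>>> carry_out(increments="0 0 0 0 0 0; 0 0 0 0 0 0; 0 0 0 0 0 0; 0 0 0 0 0 0; 0 0 0 0 0 0; 0 0 0 0 0 0; 0 0 0 0 0 0; 0 0 0 0 0 0")

```text
t: 21.0
tcp_pos: [0.4622, -0.2337, 0.3502]
ee_rot: [[0.869, 0.04, 0.494], [0.05, -0.999, -0.007], [0.493, 0.031, -0.87]]
force: [-0.7, 0.3, 0.0]
width: 0.596
```

Run:
```python
from h import *
o=env.observe(); print(o['t'],o['tcp_pos'],o['force'])
s=grab('scene','s22.npz'); crop(s,130,150,150,120,5,'pics/cs22.png'); crop(s,280,150,160,120,5,'pics/cs22b.png')
w=grab('wrist','w22.npz'); cv2.imwrite('pics/w22.png',cv2.resize(w['p'][:,:,::-1],(800,600)))
a=load('s21.npz'); print(np.abs(a['p'].astype(int)-s['p'])[180:275,170:225].mean())
```

```text
21.0 [ 0.46215864 -0.23367733  0.35017324] [-0.69084689  0.33036568  0.02404794]
14.502838915470495
```

View pics/cs22.png

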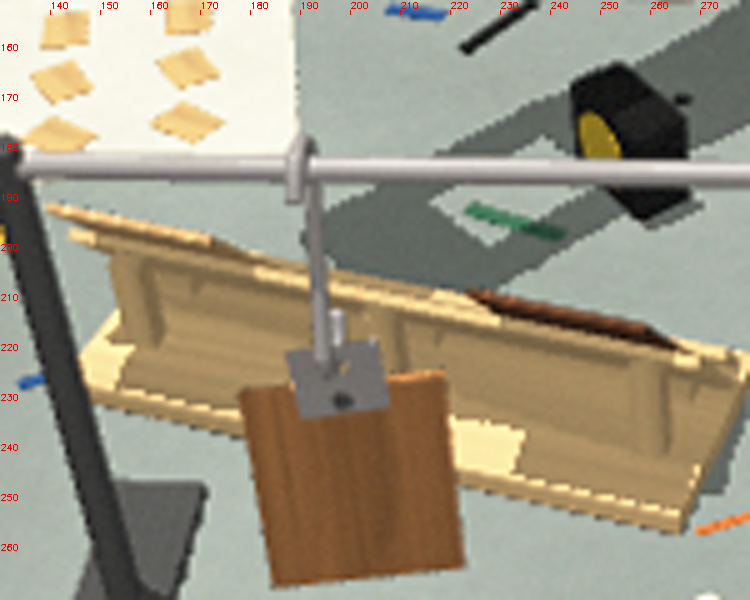

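View pics/w22.png

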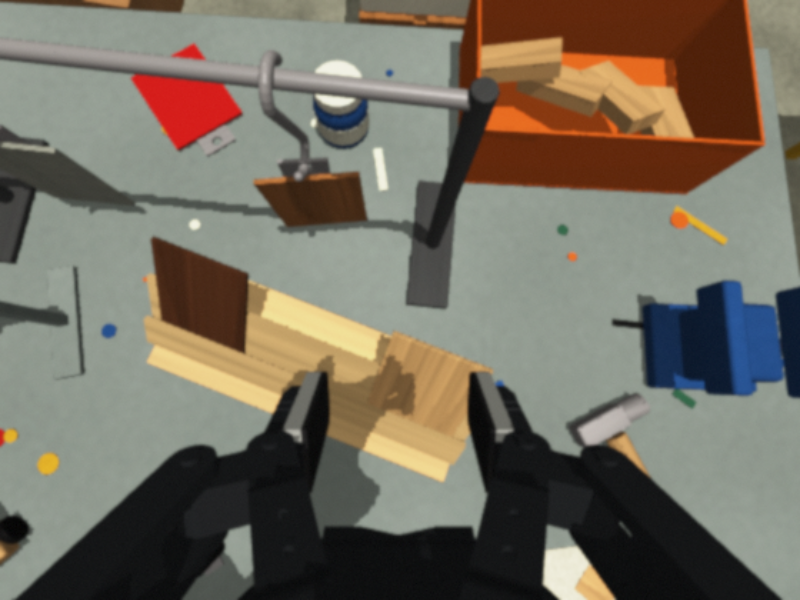

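View pics/cs22b.png

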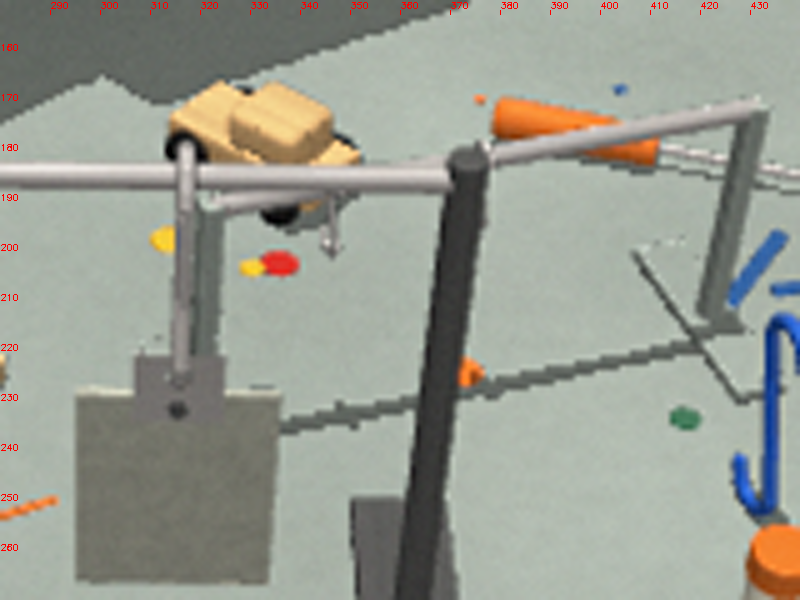

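The sample hangs from the S-hook on the rail with the hook's tip through the tab. The two neighbouring samples, the grey sample, the small hooks, the blue hook and the red sample look unmoved. The gripper is clear, so I'm handing in.

```bash
python3 -c "
from plant import env
print(env.close_job())"
```

```text
the job is handed in; nothing more can be done
None
```

The sample now hangs from the bare steel S-hook on the free right-hand part of the display rail, and I handed the job in at about 21 s of the allowed 67 s. No verdict was reported.

**What I did:**
- I took the large hook off the stand.
- I threaded its free end from behind through the tab hole. No force above the roughly 1.5 N noise showed, and the board did not rock.
- I drew the sample out of the slot by the hook alone, hung it on the rail and backed the open gripper well clear.

**Last checks:**
- **Hanging sample:** in the final pictures the rail lies inside the hook's upper bend, the tip stands out through the tab hole, and the board hangs free. It hangs turned by some degrees about the vertical and is slightly askew. It looked still, but I had no number for that: my picture difference was swamped by the arm's moving shadow.
- **Other things:** the two neighbouring samples, the grey hung sample, the blue hook and the red look-alike appear where they were. The last crop clearly showed only one of the two small hooks.

**What disagreed:**
- The hook sat twisted about 6 degrees in the grip. I measured this and allowed for it.
- While I lowered the hook onto the rail, its bend pressed sideways against it with about 8 N. I backed off 3 mm, and it then seated with about 5 N upward.
- The top and scene cameras differed from the wrist camera by several millimetres, so I relied on the wrist camera.

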